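Clamp a batch of brass blanks with the locking pliers and feed the marking machine

TASK

Set the green-finned aluminium carrier flat on the bed of the marking machine with its tab between the open jaws, and lay every brass blank from the red bin into a pocket of its own. Then squeeze the locking pliers shut over centre so they stay locked on the tab, work the ratchet lever exactly three full strokes while they are locked, and only then flick the red release lever so that the pliers spring open. Finally carry the loaded carrier back to the middle of the cork mat and leave it flat with every blank still seated in its pocket, the pliers open; do not disturb the bamboo cup, the punch stand or the hammer.

Things in the scene. Friction and masses are not known exactly. Their poses are not given: they have to be found in the camera images.
- bed (a point): where the middle of the carrier's underside should come: centre of the machine's bed, a dark steel block 56 by 140 mm whose top is 20 mm above the bench. Axes of the machine, which is fixed at any turn: x runs from the pliers' handles past jaws and bed to the ratchet, y from the fixed handle and jaw towards the moving ones, z up. The carrier goes on with its axes parallel to these
- fixed_jaw (a point): point on the flat face of the fixed jaw where the moving jaw presses, 54 mm from bed towards -x; axes as bed, which lies 14 mm to +y. The tab lies to +y of it. Open gap about 28 mm, so the tab (12 mm) has about 8 mm play to either side when the carrier is centred at bed; keep within 10 mm along x. The jaws are 23 to 43 mm above the bench; closing slides the carrier up to 8 mm towards -y
- squeeze (a point): a point on the outer (-y) face of the fixed handle, half-way up it, 34 mm above the bench, where one finger can bear; axes as bed. The handles lie level, 24 to 44 mm above the bench, over a base plate 8 mm thick. Their outer faces here are 65 mm apart along y when open and 36 mm when locked. Squeezing takes up to about 9 N here, then the handle snaps past centre and stays
- handle_grip (a point): a point on the outer (+y) face of the moving, blue-sleeved handle of the pliers, opposite squeeze, 34 mm above the bench
- handle (a joint): the moving handle of the pliers, rad relative to the moving jaw: 0 open (it springs back there when not past centre), about 0.76 at dead centre, about 0.84 when locked on the carrier's tab (about 0.92 if locked on nothing)
- jaw (a joint): the moving jaw, rad: 0 open, about 0.265 when closed on the 12 mm tab, about 0.35 closed on nothing
- release_tip (a point): centre of the red upright paddle (diameter 14 mm, 30 to 64 mm above the bench, this point 47 mm) at the end of the red release lever, out from the fixed handle towards -y of the machine. With the pliers locked, push it 25 to 40 mm towards +x of the machine (towards the jaws) with about 10 N and the pliers spring open; it drifts 8 mm to -y meanwhile. Its -x side is clear
- lever_knob (a point): centre of the upright black knob (diameter 18 mm, 43 to 87 mm above the bench, this point 67 mm) at the end of the ratchet lever, 105 mm from the lever's vertical axis; the steel lever bar under it is 39 to 45 mm above the bench
- ratchet_axis (a point): a point on the vertical axis shared by the ratchet lever and the toothed brass wheel, 50 mm above the bench; axes as bed
- lever (a joint): ratchet lever, rad: 0 at rest, pointing 0.75 rad to the -y side of the machine's x axis; a full stroke swings it counter-clockwise seen from above (knob towards +y of the machine) to its stop at 1.05; a spring (1.5 to 3 N at the knob) brings it back when the hand goes back. It must come right back to take the next tooth
- wheel (a joint): the brass ratchet wheel (10 teeth, one red), rad: about 0 at the start; each full stroke of the lever turns it 0.628 counter-clockwise, and it stays
- carrier_fin (a point): grip point of the carrier, a loose aluminium tray (0.3 kg), 54 mm along x by 136 mm along y: mid of its green fin (12 mm thick along y, 46 mm along x, top 65 mm over the underside), 50 mm above the underside, z up. Four pockets 46 (x) by 24 mm (y) at x 0, y -52, -24, 24, 52 mm; floor 5 mm, rim 9 mm above the underside: a seated blank's centre is 36 mm below this point
- carrier_tab (a point): middle of the carrier's tab, 12 mm thick along y, 2 to 24 mm above the underside, which sticks out from the tray to -x as far as 72 mm from the carrier's middle (this point 50 mm); the jaws take hold of it. Axes as the carrier
- blank1_mid (a point): centre of a brass blank, a bar 40 by 18 by 18 mm, about 0.1 kg, long side along its x axis; absent in some starts. It starts flat in one compartment of a red plastic bin (four compartments, each 44 by 111 mm, the long side along the bar within about 0.15 rad; floor 4 mm thick, walls only 12 mm high, so that the bar stands 10 mm proud)
- blank2_mid (a point): centre of a brass blank, a bar 40 by 18 by 18 mm, about 0.1 kg, long side along its x axis; absent in some starts. It starts flat in one compartment of a red plastic bin (four compartments, each 44 by 111 mm, the long side along the bar within about 0.15 rad; floor 4 mm thick, walls only 12 mm high, so that the bar stands 10 mm proud)
- blank3_mid (a point): centre of a brass blank, a bar 40 by 18 by 18 mm, about 0.1 kg, long side along its x axis; absent in some starts. It starts flat in one compartment of a red plastic bin (four compartments, each 44 by 111 mm, the long side along the bar within about 0.15 rad; floor 4 mm thick, walls only 12 mm high, so that the bar stands 10 mm proud)
- blank4_mid (a point): centre of a brass blank, a bar 40 by 18 by 18 mm, about 0.1 kg, long side along its x axis; absent in some starts. It starts flat in one compartment of a red plastic bin (four compartments, each 44 by 111 mm, the long side along the bar within about 0.15 rad; floor 4 mm thick, walls only 12 mm high, so that the bar stands 10 mm proud)
- mat_top (a point): centre of the top of the square cork mat, 220 mm by 220 mm, 4 mm thick; z up
- cup: bystander: bamboo cup of steel punches, diameter 72 mm, 140 mm high, origin at the centre of its foot
- punch_stand: bystander: red stand of small punches, 50 by 90 by 65 mm, origin at the centre of its underside
- hammer: bystander: hammer lying on the bench, about 300 mm long
Not all that is in view belongs to the job. What is shaped like the part that bears blank1_mid but pink, purple or white is not meant.

How it is judged:
By the outcome, as a careful person would: the job done as asked, in the order asked, and still so for the second after the job is handed in, with the robot touching nothing.
Of blank1, blank2, blank3, blank4 only 2 to 4 are there at a start; the rules pass over those that are not, and their reading is None.
At some moment in a run one of blank1, blank2, blank3, blank4 may be knocked a few centimetres aside while the robot is not near it.
Once in a run the grip may slacken for a moment while it holds something.
It also fails if it takes over 210 s, if anything falls off the work surface, if the arm or the gripper's body presses on something with over 40 N, if the wrist force passes 120 N, or if a joint passes its speed limit or range.

ROBOT

A 6-joint arm with a two-finger parallel gripper is mounted at the origin on the work surface. World frame = base frame: x ahead of the robot, y to its left, z up, the work surface at z = 0. Lengths are in m, angles in degrees, forces in N, time in s.
With the tool pointing down it reaches from about 0.225 to 0.875 m from the base axis. Payload 3.4 kg.
Tool frame: the origin (TCP) lies between the finger pads; the fingertips stand 22 mm ahead of it and the grasp point (between the pads) lies 3 mm ahead of it; z points along the fingers, y is the line along which they close (so a half turn about z gives the same grasp; the last joint's range is limited). The gripper opens to 85 mm and grips with 20 to 120 N. Pads are 22 mm wide; open, the fingers measure 114 mm over their backs; the gripper's body (76 mm by 85 mm) begins 54 mm behind the grasp point. The pads swing forward as they close: fully open they stand 13 mm farther back than shut.
Start: joints at [61.192, 15.808, 86.224, -0, 77.962, -6.933], TCP at [0.214, 0.534, 0.253] pointing down, gripper open.
Joint ranges: [-165.64, 165.64], [-43.16, 119.46], [12.63, 154.43], [-67.54, 247.53], [6.08, 155.33], [-154.97, 154.97]. Speed limits (degrees/s): [147.25, 147.25, 180, 180, 180, 180].

INTERFACE

Orientations are given as a 3x3 rotation matrix whose columns are the frame's x, y, z axes.
In Python, from workcell import manip gives the robot as it stands.
- The arm moves only by the tool send_rows, never from a script. Its argument "moves" is one flat list of numbers, 4 for each row, row after row: the shift along the tool's x, y, z in mm, then the turn about the tool's z in degrees. In form: [tx, ty, tz, spin, tx, ty, tz, spin, ...]. A call has 1 to 5 rows; each row shifts and turns the commanded pose from where the row before left it, along the tool's axes as they then stand; what a row does not reach is not made up. A row lasts 1/12 s, in which the tool goes at most 41.7 mm and 7.16 degrees, less where a joint would pass 70% of its speed; a pose out of reach is approached as far as the arm can. A call with a gripper value outside its range is refused whole. "jaw" is the opening, from -1 (shut) to 1 (fully open), set as the call begins (left out, the last holds). The fingers move at their own pace and stop on an object; "squeeze" is the grip in N (left out, the last holds). Time passes only in rows, so rows that do not move let the fingers close. It gives the time, the measured TCP pose, the force, the opening and the grip force at its end, in the units of the state.
- manip.observe(): the state, without advancing time (a new reading comes with each control period).
- manip.capture(name): name is "scene" or "top"; returns a dict with "pixels" (420x560x3 uint8, red, green, blue), "vfov" (degrees; the focal length in pixels is half the picture's height over the tangent of half this angle, whatever the lens; pixels are square), "cx", "cy" (the principal point, pixels), "R" (3x3) and "t" (3): a world point X has camera coordinates R X + t. Camera axes: x right, y down, z forward; pixel columns grow to the right and rows downward; lengths in m; the calibration is good to about 2 mm. A picture is of the moment at which its call begins. There is no depth.
- manip.hand_in(): hands the job in; it is judged then, once.
Trained networks look in a picture, given as the dict that the camera call returned (one of the last four; its "shot" number tells which), for a name from the list of things; names that differ only in an ending like _2 or _b are one class to them, and where a whole thing is asked for, a point or a joint stands for the part that bears it (a point fixed in the world has none). Each returns a list of dicts, best first, with "confidence" (0 to 1); they miss things now and then, are a little off and sometimes report something else, mostly with a low value. They report only what shows in the picture. A call takes as long as a camera call. They do not tell look-alikes from the thing itself.
- manip.look_for(picture, label): "centre" ([row, column] in pixels, amid what is visible of it).
- manip.landmark_of(picture, label): "centre" ([row, column] in pixels: a listed point, or the origin of a listed thing).
The state is a dict: "clock": time; "q": joint angles; "qd": joint speeds; "tau": joint torques, N m; "position": TCP position; "ee_rot": TCP orientation; "force": force on the tool from outside, world axes, zero at the start; "ft_torque": the same for the moment, N m; "finger_gap": opening from 0.0 (shut) to 1.0 (fully open); "grasp_force": force on a finger pad.
Only numpy, scipy, OpenCV 4.12 (cv2) and the standard library are available. Lean on these libraries where they do the work, as an engineer would, in place of code of your own. Each camera call takes 0.05 s, during which the arm holds its last target. There are 200 camera calls.

## Working session

There is one attempt and no reset: what is moved stays moved. The work goes in short steps, Python scripts to look and compute and a tool call to move; the robot and the scene stay as the last step left them, time stands still between calls to the robot, and variables do not carry over. Pictures are saved under pics/ and viewed, at most 14 in all, crops included, and the job is handed in when it is done.

Besides the shell and the picture viewer there is one more tool, called after "Call:" as a command line: name --argument value ..., lists and objects as JSON in quotes. send_rows: Moves the arm, as the interface text tells. Its arguments: {"type":"object","properties":{"moves":{"type":"array"},"jaw":{"type":"number"},"squeeze":{"type":"number"}},"required":["moves"]}

```bash
mkdir -p pics; cat > h.py <<'E'
import numpy as np, cv2
from workcell import manip
def shot(name, png=None):
    p=manip.capture(name)
    if png: cv2.imwrite('pics/'+png, cv2.cvtColor(p['pixels'],cv2.COLOR_RGB2BGR))
    return p
def f(p): return 210/np.tan(np.radians(p['vfov'])/2)
def back(p,rc,z):
    R=np.array(p['R']);t=np.array(p['t']);c=-R.T@t
    d=R.T@np.array([(rc[1]-p['cx'])/f(p),(rc[0]-p['cy'])/f(p),1])
    return c+d*(z-c[2])/d[2]
def proj(p,X):
    v=np.array(p['R'])@np.array(X)+p['t']; return np.array([p['cy']+f(p)*v[1]/v[2],p['cx']+f(p)*v[0]/v[2]])
E
python3 - <<'E'
from h import *
s=manip.observe(); print(s['position'],s['ee_rot'],s['finger_gap'])
P={n:shot(n,n+'0.png') for n in('top','scene')}
for n,p in P.items():
    c=-np.array(p['R']).T@np.array(p['t']); print(n,p['vfov'],c.round(3),p['cx'],p['cy'])
    for l,z in [('bed',.02),('fixed_jaw',.033),('squeeze',.034),('handle_grip',.034),('release_tip',.047),('lever_knob',.067),('ratchet_axis',.05),('carrier_fin',.05),('carrier_tab',.013),('blank1_mid',.013),('mat_top',.004),('cup',0),('punch_stand',0),('hammer',.01)]:
        for d in manip.landmark_of(p,l)[:8]:
            print(l,round(d['confidence'],2),np.round(d['centre']),back(p,d['centre'],z).round(3))
E
```

```text
[0.21401698 0.53316418 0.25242923] [[-9.27995911e-01  3.72589392e-01 -8.56796648e-04]
 [ 3.72590327e-01  9.27994525e-01 -1.61561213e-03]
 [ 1.93142657e-04 -1.81851559e-03 -9.99998328e-01]] 1.0020693988984883
top 52.54201651912989 [ 0.345 -0.017  1.082] 278.2896544146934 207.9037264458535
bed 0.94 [180. 283.] [ 0.617 -0.031  0.02 ]
fixed_jaw 0.72 [182. 262.] [0.61  0.023 0.033]
fixed_jaw 0.68 [273. 372.] [ 0.377 -0.242  0.033]
fixed_jaw 0.68 [240. 205.] [0.466 0.165 0.033]
squeeze 0.78 [188. 218.] [0.598 0.134 0.034]
handle_grip 0.61 [168. 214.] [0.648 0.143 0.034]
release_tip 0.72 [207. 195.] [0.547 0.189 0.047]
release_tip 0.38 [268. 374.] [ 0.387 -0.244  0.047]
lever_knob 0.66 [201. 365.] [ 0.55  -0.228  0.067]
ratchet_axis 0.82 [180. 332.] [ 0.608 -0.153  0.05 ]
ratchet_axis 0.3 [202. 366.] [ 0.551 -0.235  0.05 ]
ratchet_axis 0.16 [240. 160.] [0.466 0.273 0.05 ]
carrier_fin 0.67 [270. 371.] [ 0.383 -0.237  0.05 ]
carrier_tab 0.95 [262. 350.] [ 0.406 -0.194  0.013]
carrier_tab 0.61 [239. 162.] [0.472 0.277 0.013]
carrier_tab 0.53 [211. 198.] [0.543 0.188 0.013]
carrier_tab 0.29 [17
[... 835 characters left out ...]
 [0.655 0.14  0.047]
lever_knob 0.59 [181. 222.] [ 0.548 -0.226  0.067]
ratchet_axis 0.6 [201. 220.] [ 0.61  -0.161  0.05 ]
carrier_fin 0.76 [166. 258.] [ 0.38  -0.233  0.05 ]
carrier_tab 0.89 [178. 258.] [ 0.395 -0.218  0.013]
carrier_tab 0.71 [246. 316.] [0.51  0.168 0.013]
carrier_tab 0.64 [180. 221.] [ 0.503 -0.301  0.013]
blank1_mid 0.65 [249. 398.] [0.339 0.339 0.013]
blank1_mid 0.52 [233. 379.] [0.32  0.259 0.013]
blank1_mid 0.45 [269. 417.] [0.37  0.422 0.013]
mat_top 0.98 [174. 250.] [ 0.391 -0.266  0.004]
cup 0.55 [204. 218.] [ 0.586 -0.207  0.   ]
cup 0.34 [248. 287.] [0.565 0.105 0.   ]
punch_stand 0.8 [182. 170.] [ 0.635 -0.427  0.   ]
hammer 0.74 [265. 217.] [0.77  0.031 0.01 ]
```

```bash
python3 - <<'E'
import cv2
im=cv2.imread('pics/top0.png'); cv2.imwrite('pics/a.png',cv2.resize(im[100:340,80:480],None,fx=2,fy=2,interpolation=2))
E
```

```text
(no output)
```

View pics/a.png

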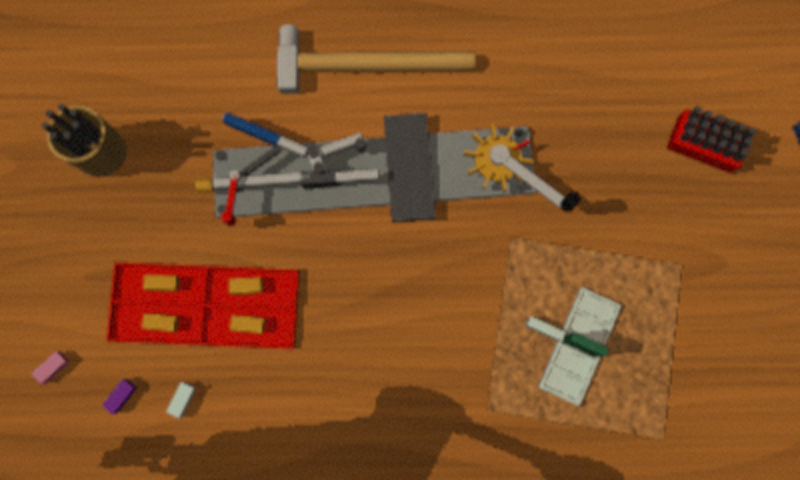

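View pics/scene0.png

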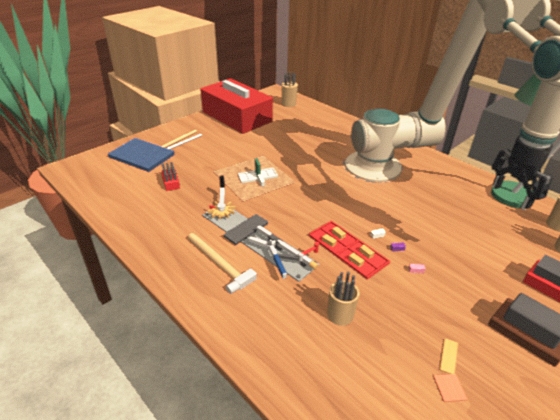

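The four brass blanks sit in the red bin at top-view pixels (row, col) (241,160), (243,203), (261,159) and (262,203). The look-alikes are pink (283,105), purple (298,140) and white (300,170), which I reject by colour. The carrier on the mat is at about (270,371), the machine's bed at (184,285) and the knob at (201,365). Next I refine these with colour fits.

```bash
cat >> h.py <<'E'
def mask(p,cond,z,roi,minA=15,n=6):
    """minAreaRect of colour blobs back-projected on plane z -> centre, sizes, angle of long side (world deg)"""
    hsv=cv2.cvtColor(p['pixels'],cv2.COLOR_RGB2HSV).astype(int); m=cond(hsv).astype(np.uint8)
    k=np.zeros_like(m); r0,r1,c0,c1=roi; k[r0:r1,c0:c1]=m[r0:r1,c0:c1]
    N,L,st,ce=cv2.connectedComponentsWithStats(k); out=[]
    for i in range(1,N):
        if st[i,4]<minA: continue
        rc=np.argwhere(L==i); W=np.array([back(p,q,z)[:2] for q in rc])
        mu=W.mean(0); w,v=np.linalg.eigh(np.cov((W-mu).T)); a=np.degrees(np.arctan2(v[1,1],v[0,1]))
        out.append((int(st[i,4]),rc.mean(0).round(1),mu.round(4),(np.sqrt(12*w)*1000).round(0),round(a,1)))
    return sorted(out,key=lambda o:-o[0])[:n]
brass=lambda h:(h[...,0]>14)&(h[...,0]<30)&(h[...,1]>110)&(h[...,2]>110)
green=lambda h:(h[...,0]>50)&(h[...,0]<90)&(h[...,1]>90)
pale=lambda h:(h[...,1]<60)&(h[...,2]>130)
dark=lambda h:(h[...,2]<75)&(h[...,1]<70)
redc=lambda h:((h[...,0]<6)|(h[...,0]>174))&(h[...,1]>170)&(h[...,2]>90)
E
python3 - <<'E'
from h import *
p=manip.capture('top')
for nm,c,z,roi in [('blank',brass,.022,(225,280,130,240)),('fin',green,.069,(235,320,330,420)),('tray',pale,.012,(235,320,335,420)),('bed',dark,.02,(140,230,255,310)),('knob',dark,.087,(185,215,350,380)),('paddle',redc,.05,(183,215,180,205)),('mat',lambda h:(h[...,0]<20)&(h[...,1]<125)&(h[...,2]>90),.004,(205,330,310,430))]:
    print(nm); [print('  ',*o) for o in mask(p,c,z,roi,n=5)]
h=cv2.cvtColor(p['pixels'],cv2.COLOR_RGB2HSV)
for r,c in [(241,160),(262,203),(270,371),(182,285),(201,365),(255,378),(300,365),(230,345)]: print(r,c,h[r,c])
E
```

```text
blank
   112 [260.5 159.1] [0.4178 0.2807] [18. 39.] 83.6
   112 [261.5 203.1] [0.4133 0.1715] [18. 39.] 83.8
   111 [242.5 202.2] [0.4605 0.1744] [18. 38.] 94.0
   110 [241.  159.6] [0.4664 0.2809] [17. 40.] 88.1
fin
   109 [271.9 372.6] [ 0.3778 -0.2362] [13. 47.] 67.3
tray
   1071 [272.5 367.4] [ 0.379  -0.2357] [ 70. 143.] 155.4
bed
   1303 [182.9 282.6] [ 0.6101 -0.0297] [ 81. 128.] -169.0
knob
   29 [199.9 364.3] [ 0.5476 -0.2229] [11. 19.] 117.4
paddle
   75 [200.8 194.4] [0.5614 0.19  ] [ 9. 54.] 170.2
mat
   16 [267.6 383.1] [ 0.3902 -0.2771] [ 9. 25.] 136.8
241 160 [ 19 208 175]
262 203 [ 19 203 176]
270 371 [ 69 120  85]
182 285 [15 37 69]
201 365 [170  31  25]
255 378 [ 35  32 176]
300 365 [ 29  39 165]
230 345 [ 14 168 153]
```

```bash
cat >> h.py <<'E'
def plan(*wps, start=None):
    """waypoints (x,y,z,yang_deg[,rows]) m -> lists of 5 rows, rounded; yang=world angle of tool y (tool down)"""
    s=manip.observe(); p=np.array(s['position'])*1000; R=np.array(s['ee_rot']); a=np.degrees(np.arctan2(R[1,1],R[0,1]))
    if start: p=np.array(start[:3])*1000.; a=start[3]
    rows=[]
    for w in wps:
        T=np.array(w[:3])*1000; d=(w[3]-a+180)%360-180
        n=int(w[4]) if len(w)>4 else max(1,int(np.ceil(max(np.linalg.norm(T-p)/40,abs(d)/7))))
        p0,a0=p.copy(),a
        for i in range(1,n+1):
            g=p0+(T-p0)*i/n; ga=a0+d*i/n; c,s_=np.cos(np.radians(a)),np.sin(np.radians(a))
            M=np.array([[-s_,c,0],[c,s_,0],[0,0,-1.]])   # columns x,y,z
            t=np.round(M.T@(g-p)); sp=round(-(ga-a)); rows.append([*t.astype(int).tolist(),int(sp)])
            p=p+M@t; a-=sp
    print('end',p.round(1),round(a,1),'rows',len(rows))
    for i in range(0,len(rows),5): print(sum(rows[i:i+5],[]))
def st():
    s=manip.observe(); R=np.array(s['ee_rot']); print('t %.2f'%s['clock'],np.round(s['position'],4),'yang %.1f'%np.degrees(np.arctan2(R[1,1],R[0,1])),'gap %.3f'%s['finger_gap'],'grip %.1f'%s['grasp_force'],'F',np.round(s['force'],1))
E
python3 - <<'E'
from h import *
plan((.36,-.05,.20,15),(.378,-.236,.130,-22.6))
p=manip.capture('top')
im=cv2.cvtColor(p['pixels'],cv2.COLOR_RGB2BGR)[140:225,175:385]
cv2.imwrite('pics/b.png',cv2.resize(im,None,fx=3.8,fy=3.8,interpolation=2))
E
```

```text
end [ 377.5 -236.4  130.4] -22.9 rows 22
[-22, -30, 3, 3, -24, -30, 4, 4, -25, -27, 3, 3, -27, -26, 3, 3, -29, -25, 4, 4]
[-30, -23, 3, 3, -31, -21, 3, 3, -32, -19, 4, 4, -33, -18, 3, 3, -35, -15, 3, 3]
[-35, -13, 4, 4, -36, -11, 3, 3, -36, -10, 3, 3, -37, -7, 4, 3, -37, -5, 3, 4]
[-38, -3, 3, 3, -31, -5, 12, 6, -31, -2, 11, 7, -31, 2, 12, 6, -31, 5, 12, 6]
[-30, 8, 12, 6, -29, 11, 11, 7]
```

View pics/b.png

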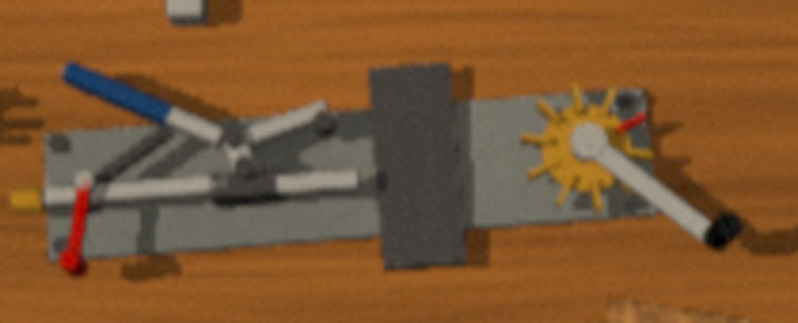

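Crop b shows the bed's top corners at full-image (col,row) of about (272,158), (293,157), (298,209) and (276,211). That puts the bed centre at (183.8,284.9) with a tilt of about 4.3°. The blue handle is at upper left, the red paddle at (208,194), the ratchet hub at (177,330) and the knob at (200,365). Now I move over the carrier.

Call:
send_rows --moves '[-22, -30, 3, 3, -24, -30, 4, 4, -25, -27, 3, 3, -27, -26, 3, 3, -29, -25, 4, 4]' --jaw 0.0

```text
clock: 2.02
position: [0.2603, 0.3497, 0.2363]
ee_rot: [[-0.777, 0.629, 0.001], [0.629, 0.777, 0.0], [-0.0, 0.001, -1.0]]
force: [0.5, -0.1, 0.6]
finger_gap: 0.498
grasp_force: 0.0
```

Call:
send_rows --moves '[-30, -23, 3, 3, -31, -21, 3, 3, -32, -19, 4, 4, -33, -18, 3, 3, -35, -15, 3, 3]'

```text
clock: 2.43
position: [0.3051, 0.1669, 0.2204]
ee_rot: [[-0.574, 0.819, 0.001], [0.819, 0.574, 0.0], [-0.0, 0.001, -1.0]]
force: [0.7, -0.4, 0.3]
finger_gap: 0.5
grasp_force: 0.0
```

Call:
send_rows --moves '[-35, -13, 4, 4, -36, -11, 3, 3, -36, -10, 3, 3, -37, -7, 4, 3, -37, -5, 3, 4]'

```text
clock: 2.85
position: [0.3509, -0.015, 0.2035]
ee_rot: [[-0.308, 0.951, 0.001], [0.951, 0.308, -0.0], [-0.0, 0.001, -1.0]]
force: [1.4, -0.1, 0.4]
finger_gap: 0.503
grasp_force: 0.0
```

Call:
send_rows --moves '[-38, -3, 3, 3, -31, -5, 12, 6, -31, -2, 11, 7, -31, 2, 12, 6, -31, 5, 12, 6]'

```text
clock: 3.27
position: [0.3721, -0.1764, 0.153]
ee_rot: [[0.177, 0.984, 0.001], [0.984, -0.177, -0.0], [-0.0, 0.001, -1.0]]
force: [1.1, 1.1, 0.3]
finger_gap: 0.502
grasp_force: 0.0
```

Call:
send_rows --moves '[-30, 8, 12, 6, -29, 11, 11, 7, 0, 0, 0, 0, 0, 0, 0, 0]'

```text
clock: 3.6
position: [0.3774, -0.2375, 0.1297]
ee_rot: [[0.39, 0.921, -0.001], [0.921, -0.39, 0.001], [0.001, -0.001, -1.0]]
force: [0.1, 0.5, -0.1]
finger_gap: 0.501
grasp_force: 0.0
```

```bash
python3 - <<'E'
from h import *
st(); plan((.378,-.236,.057,-22.6))
p=manip.capture('scene'); im=cv2.cvtColor(p['pixels'],cv2.COLOR_RGB2BGR)
a=cv2.resize(im[120:220,200:320],None,fx=4,fy=4,interpolation=2); b=cv2.resize(im[180:300,200:330],None,fx=3.33,fy=3.33,interpolation=2)[:400]
cv2.imwrite('pics/c.png',np.hstack([a[:, :380],b[:,:420]]))
E
```

```text
t 3.60 [ 0.3774 -0.2375  0.1297] yang -23.0 gap 0.501 grip 0.0 F [ 0.1  0.5 -0.1]
end [ 378.2 -235.7   56.7] -23.0 rows 2
[1, 0, 36, 0, 1, 0, 37, 0]
```

View pics/c.png

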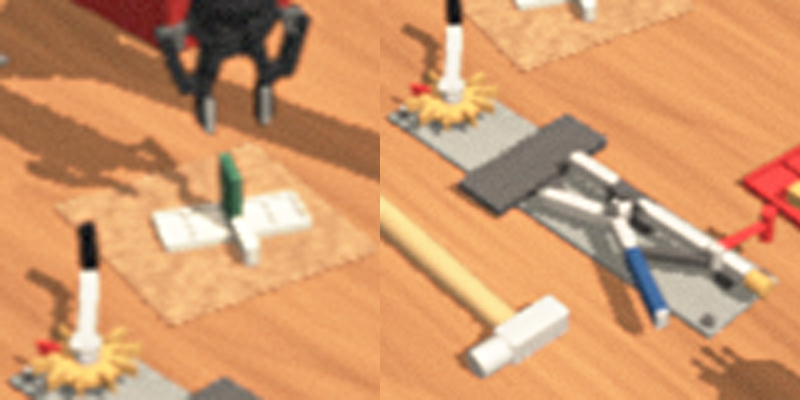

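Crop c shows the open gripper right above the green fin, tab towards the machine. In the scene picture the bed-top corners are at about (col,row) (256.5,214.5), (267.6,221.4), (224,235) and (236,241.6). Now I descend and grip.

Call:
send_rows --moves '[1, 0, 36, 0, 1, 0, 36, 0, 0, 0, 0, 0]'

```text
clock: 3.9
position: [0.3748, -0.2302, 0.0546]
ee_rot: [[0.387, 0.922, -0.008], [0.922, -0.387, 0.008], [0.004, -0.01, -1.0]]
force: [-1.2, 1.2, 0.0]
finger_gap: 0.506
grasp_force: 0.0
```

Call:
send_rows --moves '[0, 0, 0, 0, 0, 0, 0, 0, 0, 0, 0, 0, 0, 0, 0, 0, 0, 0, 0, 0]' --jaw -1 --squeeze 80

```text
clock: 4.32
position: [0.3799, -0.2352, 0.0603]
ee_rot: [[0.389, 0.921, 0.004], [0.921, -0.389, -0.002], [-0.001, 0.005, -1.0]]
force: [2.4, 1.8, 8.8]
finger_gap: 0.126
grasp_force: 78.5
```

```bash
python3 - <<'E'
from h import *
st()
p=manip.capture('scene');q=manip.capture('top')
for rc in [(214.5,256.5),(221.4,267.6),(235,224),(241.6,236),(228.1,246)]: print('s',back(p,rc,.02).round(4))
for c,r in [(370,69),(449,64),(467,263),(385,269),(417.75,166.25)]: print('t',back(q,(140+r/3.8,175+c/3.8),.02).round(4))
for d in manip.landmark_of(p,'bed')[:2]+manip.landmark_of(q,'bed')[:2]: print(d['centre'],d['confidence'])
print(mask(q,lambda h:(h[...,0]<20)&(h[...,1]<150)&(h[...,2]>60),.004,(205,330,310,430),n=2))
for l in('mat_top',):
  for d in manip.landmark_of(q,l)[:2]: print(l,d['confidence'],back(q,d['centre'],.004))
  for d in manip.landmark_of(p,l)[:2]: print(l,d['confidence'],back(p,d['centre'],.004))
E
```

```text
t 4.32 [ 0.3799 -0.2352  0.0603] yang -22.9 gap 0.126 grip 78.5 F [2.4 1.8 8.8]
s [ 0.5449 -0.0573  0.02  ]
s [ 0.5421 -0.0077  0.02  ]
s [ 0.683  -0.0492  0.02  ]
s [ 0.6751 -0.0018  0.02  ]
s [ 0.6133 -0.0288  0.02  ]
t [ 0.6767 -0.0045  0.02  ]
t [ 0.6791 -0.0586  0.02  ]
t [ 0.5405 -0.067   0.02  ]
t [ 0.5376 -0.0122  0.02  ]
t [ 0.6077 -0.0356  0.02  ]
[224.9, 244.7] 0.59
[180.3, 282.2] 0.84
[(3206, array([279. , 393.9]), array([ 0.3624, -0.3027]), array([139., 280.]), np.float64(141.2)), (19, array([326.1, 427.7]), array([ 0.2464, -0.3771]), array([ 9., 21.]), np.float64(157.2))]
mat_top 0.58 [ 0.3893301  -0.24655659  0.004     ]
```

```bash
python3 - <<'E'
from h import *
plan((.38,-.235,.16,-22.9,4),(.611,-.034,.16,3.1,11),(.611,-.034,.10,3.1,3))
E
```

```text
end [610.5 -33.7 100.4] 3.1 rows 18
[0, 0, -25, 0, 0, 0, -25, 0, 0, 0, -25, 0, 0, 0, -25, 0, 25, 12, 0, -2]
[25, 13, 0, -3, 23, 15, 0, -2, 24, 15, 0, -2, 23, 16, 0, -3, 22, 17, 0, -2]
[21, 18, 0, -3, 20, 19, 0, -2, 20, 20, 0, -2, 19, 20, 0, -3, 18, 21, 0, -2]
[0, 0, 20, 0, 0, 0, 20, 0, 0, 0, 20, 0]
```

Call:
send_rows --moves '[0, 0, -25, 0, 0, 0, -25, 0, 0, 0, -25, 0, 0, 0, -25, 0, 25, 12, 0, -2]'

```text
clock: 5.03
position: [0.3991, -0.22, 0.1632]
ee_rot: [[0.358, 0.934, 0.005], [0.934, -0.358, -0.008], [-0.006, 0.008, -1.0]]
force: [1.5, -0.6, -3.9]
finger_gap: 0.126
grasp_force: 79.0
```

Call:
send_rows --moves '[25, 13, 0, -3, 23, 15, 0, -2, 24, 15, 0, -2, 23, 16, 0, -3, 22, 17, 0, -2]'

```text
clock: 5.45
position: [0.5047, -0.1232, 0.1587]
ee_rot: [[0.152, 0.988, -0.0], [0.988, -0.152, -0.0], [-0.0, -0.0, -1.0]]
force: [0.1, -0.7, -4.3]
finger_gap: 0.122
grasp_force: 79.0
```

Call:
send_rows --moves '[21, 18, 0, -3, 20, 19, 0, -2, 20, 20, 0, -2, 19, 20, 0, -3, 18, 21, 0, -2]'

```text
clock: 5.87
position: [0.6092, -0.032, 0.1584]
ee_rot: [[-0.057, 0.998, -0.001], [0.998, 0.057, -0.0], [-0.0, -0.001, -1.0]]
force: [-0.6, -0.5, -3.1]
finger_gap: 0.131
grasp_force: 79.0
```

Call:
send_rows --moves '[0, 0, 15, 0, 0, 0, 15, 0, 0, 0, 0, 0, 0, 0, 0, 0]'

```text
clock: 6.2
position: [0.6076, -0.0328, 0.1276]
ee_rot: [[-0.055, 0.998, -0.003], [0.998, 0.055, 0.0], [0.001, -0.003, -1.0]]
force: [-0.5, -0.6, -2.9]
finger_gap: 0.128
grasp_force: 53.9
```

```bash
python3 - <<'E'
from h import *
st()
p=manip.capture('scene');q=manip.capture('top')
a=cv2.resize(cv2.cvtColor(p['pixels'],cv2.COLOR_RGB2BGR)[170:290,200:330],None,fx=3,fy=3,interpolation=2)
b=cv2.resize(cv2.cvtColor(q['pixels'],cv2.COLOR_RGB2BGR)[130:250,230:360],None,fx=3,fy=3,interpolation=2)
cv2.imwrite('pics/d.png',np.hstack([a,b]))
E
```

```text
t 6.20 [ 0.6076 -0.0328  0.1276] yang 3.1 gap 0.128 grip 53.9 F [-0.5 -0.6 -2.9]
```

View pics/d.png

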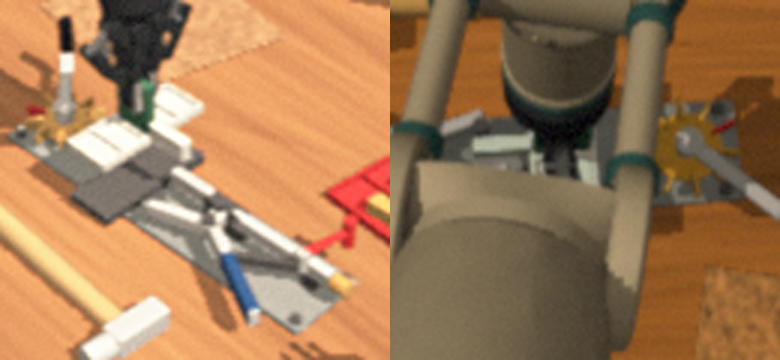

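Picture d shows the carrier hanging level over the bed, tab pointing at the jaws; the grip force reading has dipped (slackening). I lower promptly.

Call:
send_rows --moves '[0, 3, 12, 0, 0, 0, 12, 0, 0, 0, 12, 0, 0, 0, 0, 0]'

```text
clock: 6.63
position: [0.6111, -0.033, 0.0903]
ee_rot: [[-0.054, 0.999, -0.002], [0.999, 0.054, 0.001], [0.001, -0.002, -1.0]]
force: [0.4, 1.3, -4.0]
finger_gap: 0.128
grasp_force: 81.3
```

Call:
send_rows --moves '[0, 0, 6, 0, 0, 0, 5, 0, 0, 0, 4, 0, 0, 0, 0, 0, 0, 0, 0, 0]'

```text
clock: 7.05
position: [0.6118, -0.0328, 0.0773]
ee_rot: [[-0.055, 0.999, -0.0], [0.999, 0.055, 0.0], [0.0, -0.0, -1.0]]
force: [0.5, -0.1, -3.4]
finger_gap: 0.128
grasp_force: 81.3
```

```bash
python3 - <<'E'
from h import *
st()
p=manip.capture('scene')
a=cv2.resize(cv2.cvtColor(p['pixels'],cv2.COLOR_RGB2BGR)[190:270,200:310],None,fx=6,fy=6,interpolation=2)
cv2.imwrite('pics/e.png',a)
E
```

```text
t 7.05 [ 0.6118 -0.0328  0.0773] yang 3.1 gap 0.128 grip 81.3 F [ 0.5 -0.1 -3.4]
```

View pics/e.png

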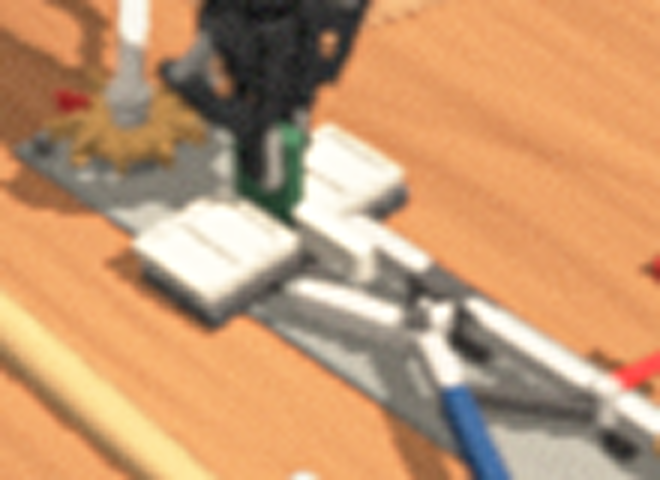

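Picture e shows the tab between the two jaws and the tray edges flush with the bed block, just above it. I lower until contact.

Call:
send_rows --moves '[0, 0, 2, 0, 0, 0, 2, 0, 0, 0, 0, 0]'

```text
clock: 7.35
position: [0.6125, -0.0329, 0.0764]
ee_rot: [[-0.055, 0.998, 0.002], [0.999, 0.055, -0.0], [-0.001, 0.002, -1.0]]
force: [-3.4, 0.8, 10.9]
finger_gap: 0.125
grasp_force: 83.5
```

Call:
send_rows --moves '[0, 0, 1, 0, 0, 0, 1, 0, 0, 0, 0, 0]'

```text
clock: 7.6
position: [0.6125, -0.0329, 0.0763]
ee_rot: [[-0.055, 0.998, 0.003], [0.998, 0.055, -0.001], [-0.001, 0.003, -1.0]]
force: [-5.7, 0.9, 22.5]
finger_gap: 0.125
grasp_force: 85.1
```

Call:
send_rows --moves '[0, 0, -3, 0, 0, 0, 0, 0, 0, 0, 0, 0, 0, 0, 0, 0]' --jaw -0.2

```text
clock: 7.93
position: [0.6121, -0.0329, 0.0743]
ee_rot: [[-0.055, 0.999, 0.0], [0.999, 0.055, 0.0], [-0.0, 0.0, -1.0]]
force: [-0.2, -0.3, -0.5]
finger_gap: 0.4
grasp_force: 0.0
```

Call:
send_rows --moves '[0, 0, -15, 0, 0, 0, -25, 0, 0, 0, -35, 0, 0, 0, -35, 0]'

```text
clock: 8.27
position: [0.6111, -0.0327, 0.1839]
ee_rot: [[-0.054, 0.999, -0.004], [0.999, 0.054, 0.001], [0.001, -0.003, -1.0]]
force: [0.3, -0.2, 0.4]
finger_gap: 0.398
grasp_force: 0.0
```

```bash
python3 - <<'E'
from h import *
st()
q=manip.capture('top')
[print(*o) for o in mask(q,brass,.022,(225,285,125,240))]
plan((.418,.281,.13,83.6))
E
```

```text
t 8.27 [ 0.6111 -0.0327  0.1839] yang 3.1 gap 0.398 grip 0.0 F [ 0.3 -0.2  0.4]
113 [242.5 202.2] [0.4605 0.1744] [18. 38.] 93.8
111 [260.5 159. ] [0.4178 0.2809] [18. 38.] 83.5
110 [241.  159.6] [0.4664 0.2809] [17. 40.] 88.1
105 [261.4 202.6] [0.4135 0.1728] [18. 36.] 84.4
15 [233.8 126.9] [0.4862 0.3636] [15. 24.] -161.2
end [417.5 281.2 130.4] 83.1 rows 12
[27, -15, 5, -7, 29, -12, 5, -6, 29, -8, 6, -7, 31, -5, 5, -7, 31, -1, 5, -7]
[31, 3, 5, -6, 30, 6, 5, -7, 30, 9, 6, -7, 28, 13, 5, -6, 26, 16, 5, -7]
[25, 19, 5, -7, 22, 22, 5, -6]
```

Call:
send_rows --moves '[27, -15, 5, -7, 29, -12, 5, -6, 29, -8, 6, -7, 31, -5, 5, -7, 31, -1, 5, -7]' --jaw 0.2

```text
clock: 8.73
position: [0.5286, 0.0992, 0.1575]
ee_rot: [[-0.608, 0.794, -0.001], [0.794, 0.608, 0.0], [0.001, -0.0, -1.0]]
force: [0.7, 0.8, 0.1]
finger_gap: 0.598
grasp_force: 0.0
```

Call:
send_rows --moves '[31, 3, 5, -6, 30, 6, 5, -7, 30, 9, 6, -7, 28, 13, 5, -6, 26, 16, 5, -7]'

```text
clock: 9.15
position: [0.4463, 0.2301, 0.1316]
ee_rot: [[-0.942, 0.335, -0.001], [0.335, 0.942, -0.0], [0.0, -0.0, -1.0]]
force: [1.8, 0.4, -0.6]
finger_gap: 0.602
grasp_force: 0.0
```

Call:
send_rows --moves '[25, 19, 5, -7, 22, 22, 5, -6, 0, 0, 30, 0, 0, 0, 30, 0, 0, 0, 0, 0]'

```text
clock: 9.57
position: [0.4099, 0.2806, 0.0578]
ee_rot: [[-0.993, 0.118, -0.009], [0.118, 0.993, -0.005], [0.009, -0.006, -1.0]]
force: [-0.9, -0.5, -0.5]
finger_gap: 0.603
grasp_force: 0.0
```

```bash
python3 - <<'E'
from h import *
st()
p=manip.capture('scene')
a=cv2.resize(cv2.cvtColor(p['pixels'],cv2.COLOR_RGB2BGR)[190:290,330:440],None,fx=6,fy=6,interpolation=2)
cv2.imwrite('pics/f.png',a)
E
```

```text
t 9.57 [0.4099 0.2806 0.0578] yang 83.2 gap 0.603 grip 0.0 F [-0.9 -0.5 -0.5]
```

View pics/f.png

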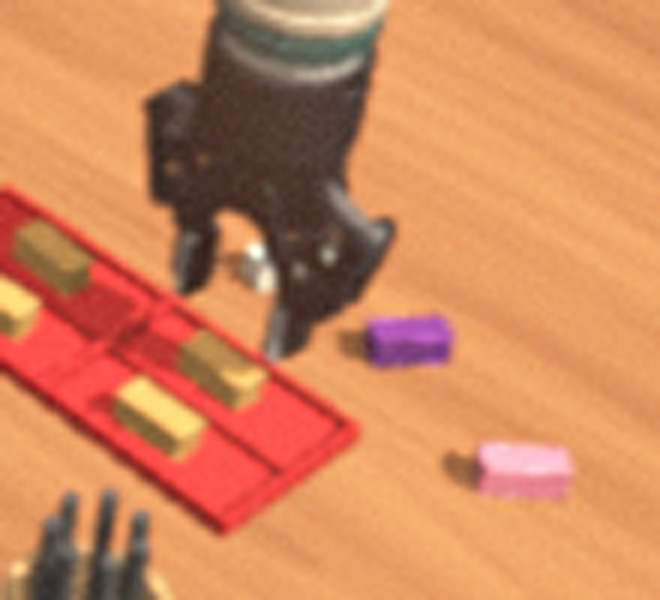

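Picture f shows the open fingers above the front-left blank, tips at crop (190,285) and (275,350), blank at (222,370); purple, pink and white are decoys to the side.

```bash
python3 - <<'E'
from h import *
p=manip.capture('scene'); st()
for z in(.034,.038,.042): print(z,back(p,(190+318/6,330+232/6),z).round(4))
[print(*o) for o in mask(p,brass,.018,(190,290,320,440),n=5)]
E
```

```text
t 9.67 [0.4132 0.2814 0.0615] yang 83.1 gap 0.599 grip 0.0 F [-0.4  0.8  0.8]
0.034 [0.4026 0.277  0.034 ]
0.038 [0.4066 0.2792 0.038 ]
0.042 [0.4106 0.2815 0.042 ]
105 [259. 356.] [0.4685 0.2844] [28. 43.] 72.1
88 [239.6 328.8] [0.4627 0.1775] [27. 43.] 83.1
85 [251.2 366.7] [0.4197 0.2854] [25. 41.] 73.2
77 [232.1 338.3] [0.4154 0.1747] [25. 44.] 69.8
33 [285.8 332.8] [0.5945 0.3057] [11. 30.] -157.6
```

Call:
send_rows --moves '[0, 0, 0, 0, 0, 0, 10, 0, 0, 0, 8, 0, 0, 0, 0, 0, 0, 0, 0, 0]'

```text
clock: 10.08
position: [0.4143, 0.2816, 0.0448]
ee_rot: [[-0.993, 0.12, 0.001], [0.12, 0.993, 0.0], [-0.0, 0.0, -1.0]]
force: [0.2, 0.2, -0.1]
finger_gap: 0.598
grasp_force: 0.0
```

Call:
send_rows --moves '[-4, 0, 6, 0, 0, 0, 4, 0, 0, 0, 0, 0]'

```text
clock: 10.33
position: [0.4179, 0.2811, 0.0338]
ee_rot: [[-0.993, 0.12, -0.001], [0.12, 0.993, -0.0], [0.001, -0.0, -1.0]]
force: [0.9, -0.3, 0.4]
finger_gap: 0.6
grasp_force: 0.0
```

Call:
send_rows --moves '[0, 0, 3, 0, 0, 0, 0, 0]'

```text
clock: 10.5
position: [0.4176, 0.2811, 0.0308]
ee_rot: [[-0.993, 0.12, -0.001], [0.12, 0.993, -0.0], [0.001, -0.0, -1.0]]
force: [0.2, 0.2, -0.3]
finger_gap: 0.597
grasp_force: 0.0
```

Call:
send_rows --moves '[0, 0, 3, 0, 0, 0, 0, 0]'

```text
clock: 10.67
position: [0.4176, 0.2812, 0.0279]
ee_rot: [[-0.993, 0.12, -0.001], [0.12, 0.993, -0.0], [0.001, -0.0, -1.0]]
force: [-0.1, 0.2, -0.6]
finger_gap: 0.604
grasp_force: 0.0
```

Call:
send_rows --moves '[0, 0, -5, 0, 0, 0, 0, 0]'

```text
clock: 10.83
position: [0.4183, 0.2815, 0.034]
ee_rot: [[-0.993, 0.12, 0.001], [0.12, 0.993, 0.001], [-0.001, 0.001, -1.0]]
force: [0.5, -0.2, -0.0]
finger_gap: 0.601
grasp_force: 0.0
```

Call:
send_rows --moves '[0, 0, 0, 0, 0, 0, 0, 0, 0, 0, 0, 0, 0, 0, 0, 0]' --jaw -1 --squeeze 60

```text
clock: 11.17
position: [0.4183, 0.2815, 0.0342]
ee_rot: [[-0.993, 0.12, 0.001], [0.12, 0.993, 0.001], [-0.001, 0.001, -1.0]]
force: [-1.7, -0.6, 5.5]
finger_gap: 0.444
grasp_force: 60.1
```

Call:
send_rows --moves '[0, 0, -15, 0, 0, 0, -30, 0, 0, 0, -30, 0, 0, 0, 0, 0, 0, 0, 0, 0]'

```text
clock: 11.58
position: [0.4189, 0.2819, 0.11]
ee_rot: [[-0.993, 0.12, 0.004], [0.12, 0.993, 0.002], [-0.004, 0.002, -1.0]]
force: [0.1, -1.2, -1.7]
finger_gap: 0.447
grasp_force: 60.9
```

```bash
python3 - <<'E'
from h import *
st(); p=manip.capture('scene'); q=manip.capture('top')
a=cv2.resize(cv2.cvtColor(p['pixels'],cv2.COLOR_RGB2BGR)[180:280,330:430],None,fx=4,fy=4,interpolation=2)
b=cv2.resize(cv2.cvtColor(q['pixels'],cv2.COLOR_RGB2BGR)[145:225,250:330],None,fx=5,fy=5,interpolation=2)
cv2.imwrite('pics/g.png',np.hstack([a,b]))
[print(*o) for o in mask(q,brass,.022,(225,285,125,240))]
print('tray'); [print(*o) for o in mask(q,pale,.029,(145,225,250,310),n=4)]
print('fin'); [print(*o) for o in mask(q,green,.085,(145,225,250,310),n=4)]
print('tray s'); [print(*o) for o in mask(p,pale,.029,(190,260,200,290),n=4)]
E
```

```text
t 11.58 [0.4189 0.2819 0.11  ] yang 83.1 gap 0.447 grip 60.9 F [ 0.1 -1.2 -1.7]
118 [242.5 202.3] [0.4605 0.1742] [19. 38.] 92.5
110 [241.  159.6] [0.4664 0.2809] [17. 40.] 88.1
95 [262.  202.7] [0.4121 0.1726] [16. 37.] 81.6
19 [280.2 207.3] [0.3675 0.1606] [11. 21.] 107.7
tray
546 [171.2 278.2] [ 0.639 -0.019] [ 44. 131.] 127.7
506 [195.6 287.6] [ 0.5746 -0.0415] [54. 62.] -176.6
31 [170.  253.9] [0.6432 0.0432] [ 9. 26.] 113.1
fin
127 [178.3 286.5] [ 0.605  -0.0386] [19. 40.] 93.2
tray s
1388 [232.7 250.5] [0.6235 0.003 ] [116. 235.] 96.6
102 [200.3 221.4] [ 0.5878 -0.1842] [ 17. 118.] 50.0
17 [215.4 206.6] [ 0.6716 -0.1517] [18. 27.] 123.6
```

View pics/g.png

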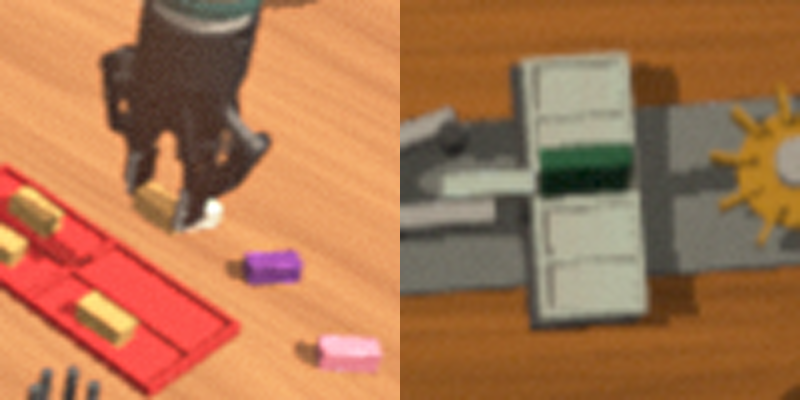

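Picture g shows the blank held level between the fingers, and the carrier lying on the bed with the tab between the jaws; tray corners in the right panel are (525,58), (628,52), (646,314) and (540,322).

```bash
cat >> h.py <<'E'
def pockets(C,yang):
    a=np.radians(yang); y=np.array([np.cos(a),np.sin(a)])
    return {k:(np.array(C)+y*k/1000).round(4) for k in(-52,-24,24,52)}
E
python3 - <<'E'
from h import *
q=manip.capture('top')
W=[back(q,(145+r/5,250+(c-400)/5),.029) for c,r in [(525,58),(628,52),(646,314),(540,322)]]
for w in W: print(w.round(4))
C=np.mean(W,0); d=(W[0]+W[1]-W[2]-W[3])/2; print('C',C.round(4),'len',np.linalg.norm(d),'ang',np.degrees(np.arctan2(d[1],d[0])))
# pocket divider line at mid rows? fin
P=pockets((.611,-.0345),3.1); print(P)
plan((*P[52],.13,93.1),(*P[52],.085,93.1,2))
E
```

```text
[ 0.6779 -0.0115  0.029 ]
[ 0.68   -0.0646  0.029 ]
[ 0.5424 -0.0699  0.029 ]
[ 0.5394 -0.0165  0.029 ]
C [ 0.6099 -0.0406  0.029 ] len 0.1381173684624657 ang 2.1419171787513838
{-52: array([ 0.5591, -0.0373]), -24: array([ 0.587 , -0.0358]), 24: array([ 0.635 , -0.0332]), 52: array([ 0.6629, -0.0317])}
end [663.4 -32.1  85.2] 93.1 rows 12
[-28, -28, -2, -1, -28, -29, -3, -1, -27, -29, -2, -1, -27, -29, -2, -1, -26, -30, -2, -1]
[-25, -31, -3, -1, -26, -30, -2, -1, -24, -32, -2, -1, -24, -31, -3, -1, -24, -33, -2, -1]
[0, 0, 23, 0, 0, 0, 22, 0]
```

```bash
python3 - <<'E'
from h import *
P=pockets((.6105,-.039),2.8); print(P)
plan((*P[52],.13,92.8),(*P[52],.075,92.8,2))
E
```

```text
{-52: array([ 0.5586, -0.0415]), -24: array([ 0.5865, -0.0402]), 24: array([ 0.6345, -0.0378]), 52: array([ 0.6624, -0.0365])}
end [661.9 -36.3  75.2] 93.1 rows 13
[-26, -26, -2, -1, -25, -26, -2, -1, -24, -27, -2, -1, -25, -27, -2, -1, -23, -28, -2, 0]
[-24, -28, -2, -1, -23, -28, -3, -1, -23, -28, -2, -1, -22, -29, -2, -1, -22, -30, -2, -1]
[-21, -29, -2, -1, 0, 0, 28, 0, 0, 0, 27, 0]
```

Call:
send_rows --moves '[-26, -26, -2, -1, -25, -26, -2, -1, -24, -27, -2, -1, -25, -27, -2, -1, -23, -28, -2, 0]'

```text
clock: 12.15
position: [0.529, 0.1358, 0.1167]
ee_rot: [[-0.999, 0.049, -0.003], [0.049, 0.999, -0.0], [0.003, -0.0, -1.0]]
force: [0.9, 0.7, -0.8]
finger_gap: 0.446
grasp_force: 60.9
```

Call:
send_rows --moves '[-24, -28, -2, -1, -23, -28, -3, -1, -23, -28, -2, -1, -22, -29, -2, -1, -22, -30, -2, -1]'

```text
clock: 12.57
position: [0.6406, -0.0089, 0.1272]
ee_rot: [[-0.999, -0.038, -0.004], [-0.038, 0.999, 0.001], [0.004, 0.001, -1.0]]
force: [0.9, -0.5, -1.5]
finger_gap: 0.448
grasp_force: 60.9
```

Call:
send_rows --moves '[-21, -29, -2, -1, 0, 0, 28, 0, 0, 0, 27, 0, 0, 0, 0, 0, 0, 0, 0, 0]'

```text
clock: 12.98
position: [0.6606, -0.0355, 0.073]
ee_rot: [[-0.999, -0.054, -0.007], [-0.054, 0.999, 0.001], [0.007, 0.002, -1.0]]
force: [0.4, -0.3, -1.4]
finger_gap: 0.442
grasp_force: 60.9
```

```bash
python3 - <<'E'
from h import *
st(); p=manip.capture('scene')
a=cv2.resize(cv2.cvtColor(p['pixels'],cv2.COLOR_RGB2BGR)[200:260,205:285],None,fx=8,fy=8,interpolation=2)
cv2.imwrite('pics/i.png',a)
E
```

```text
t 12.98 [ 0.6606 -0.0355  0.073 ] yang 93.1 gap 0.442 grip 60.9 F [ 0.4 -0.3 -1.4]
```

View pics/i.png

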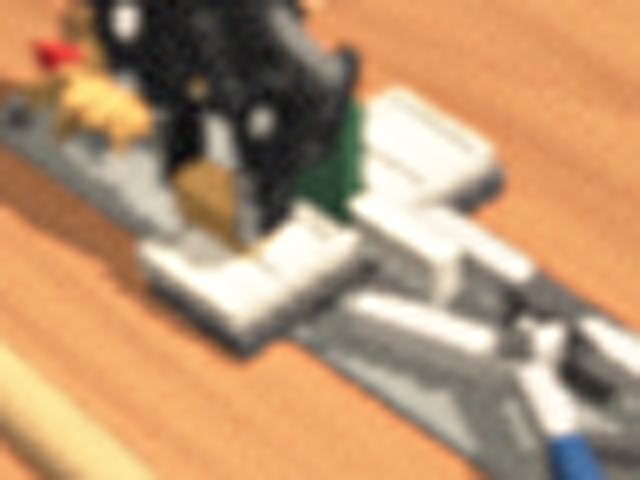

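Picture i shows the held blank above the near end of the tray (+52 pocket); tray corners are at crop (145,250), (240,325) and (498,165). I back-project these to check the tray centre.

```bash
python3 - <<'E'
from h import *
p=manip.capture('scene'); st()
L,F,Rr=[back(p,(200+r/8,205+c/8),.029) for c,r in[(145,250),(240,325),(498,165)]]
print(L.round(4),F.round(4),Rr.round(4),'C',((L+Rr)/2).round(4))
C=np.array([.6105,-.039]);a=np.radians(2.8);y=np.array([np.cos(a),np.sin(a)]);x=np.array([y[1],-y[0]])
for X in [(-27,68),(27,68),(-27,-68)]: print((C+x*X[0]/1000+y*X[1]/1000).round(4), ((proj(p,[*(C+x*X[0]/1000+y*X[1]/1000),.029])-[200,205])*8).round(0)[::-1])
E
```

```text
t 13.08 [ 0.6632 -0.0354  0.0766] yang 93.2 gap 0.444 grip 60.9 F [ 0.  -0.2 -0. ]
[ 0.6803 -0.0561  0.029 ] [0.6805 0.0008 0.029 ] [ 0.5478 -0.0033  0.029 ] C [ 0.614  -0.0297  0.029 ]
[ 0.6771 -0.0087] [231. 308.]
[ 0.6797 -0.0626] [136. 241.]
[ 0.5413 -0.0154] [489. 143.]
```

Call:
send_rows --moves '[-1, 3, 8, 0, 0, 0, 8, 0, 0, 0, 0, 0, 0, 0, 0, 0]'

```text
clock: 13.42
position: [0.6634, -0.0322, 0.0601]
ee_rot: [[-0.998, -0.055, -0.001], [-0.055, 0.998, 0.0], [0.001, 0.0, -1.0]]
force: [-0.6, 0.2, -0.9]
finger_gap: 0.444
grasp_force: 60.9
```

Call:
send_rows --moves '[0, 0, 2, 0, 0, 0, 0, 0]'

```text
clock: 13.58
position: [0.6642, -0.0328, 0.0587]
ee_rot: [[-0.998, -0.055, 0.001], [-0.055, 0.998, -0.0], [-0.001, -0.0, -1.0]]
force: [-0.2, -0.5, -0.9]
finger_gap: 0.446
grasp_force: 60.9
```

Call:
send_rows --moves '[0, 0, 2, 0, 0, 0, 0, 0]'

```text
clock: 13.75
position: [0.6638, -0.0328, 0.0562]
ee_rot: [[-0.999, -0.055, 0.0], [-0.055, 0.999, -0.0], [-0.0, -0.0, -1.0]]
force: [0.5, -0.6, -1.1]
finger_gap: 0.446
grasp_force: 60.9
```

Call:
send_rows --moves '[0, 0, 2, 0, 0, 0, 0, 0]'

```text
clock: 13.92
position: [0.6641, -0.0328, 0.0553]
ee_rot: [[-0.999, -0.054, 0.001], [-0.054, 0.999, -0.0], [-0.001, -0.0, -1.0]]
force: [-1.6, -0.0, 3.6]
finger_gap: 0.443
grasp_force: 61.4
```

Call:
send_rows --moves '[0, 0, -1, 0, 0, 0, 0, 0, 0, 0, 0, 0]' --jaw 0.15

```text
clock: 14.17
position: [0.6639, -0.0326, 0.0553]
ee_rot: [[-0.999, -0.054, 0.0], [-0.054, 0.999, 0.0], [-0.0, 0.0, -1.0]]
force: [0.8, 0.7, 0.5]
finger_gap: 0.574
grasp_force: 0.0
```

Call:
send_rows --moves '[0, 0, -15, 0, 0, 0, -30, 0, 0, 0, -30, 0, 0, 0, 0, 0]'

```text
clock: 14.5
position: [0.6676, -0.0331, 0.1365]
ee_rot: [[-0.998, -0.055, 0.011], [-0.055, 0.999, -0.002], [-0.011, -0.002, -1.0]]
force: [0.9, -0.3, 0.6]
finger_gap: 0.573
grasp_force: 0.0
```

```bash
cat >> h.py <<'E'
def blanks():
    q=manip.capture('top'); print('top'); [print(*o) for o in mask(q,brass,.022,(225,290,125,240),minA=40)]
    p=manip.capture('scene'); print('scene'); [print(*o) for o in mask(p,brass,.018,(190,290,320,440),minA=40,n=5)]
E
python3 - <<'E'
from h import *
st(); blanks()
p=manip.capture('scene'); print('carrier'); [print(*o) for o in mask(p,brass,.04,(200,260,210,285),minA=15)]
plan((.464,.281,.12,88.1),(.466,.281,.045,88.1,2))
E
```

```text
t 14.50 [ 0.6676 -0.0331  0.1365] yang 93.1 gap 0.573 grip 0.0 F [ 0.9 -0.3  0.6]
top
111 [242.4 202.1] [0.4607 0.1747] [18. 37.] 96.5
110 [241.  159.6] [0.4664 0.2809] [17. 40.] 88.1
55 [260.9 199.4] [0.415  0.1808] [16. 22.] 116.7
scene
105 [259. 356.] [0.4683 0.2845] [27. 44.] 74.9
90 [239.6 328.9] [0.4626 0.1776] [27. 44.] 81.6
88 [232.1 338.6] [0.4146 0.1754] [27. 46.] 72.0
carrier
214 [210.5 222.4] [ 0.6273 -0.1265] [66. 78.] 178.0
74 [230.6 232.4] [ 0.6654 -0.0294] [22. 44.] 87.7
37 [251.4 227.4] [0.7323 0.0308] [10. 70.] 90.4
36 [252.5 217.8] [0.7549 0.0162] [ 8. 81.] 90.0
22 [257.  212.2] [0.7773 0.0202] [10. 27.] 84.8
end [466.  281.3  45.2] 88.1 rows 12
[18, 32, 1, 1, 19, 32, 1, 0, 19, 33, 1, 1, 19, 31, 1, 0, 19, 32, 1, 1]
[20, 31, 1, 0, 20, 32, 1, 1, 21, 31, 1, 0, 20, 31, 1, 1, 21, 31, 1, 0]
[-1, 0, 38, 0, -1, 0, 37, 0]
```

```bash
python3 - <<'E'
from h import *
plan((.467,.282,.10,88.1),(.467,.282,.034,88.1,3),start=(.664,-.0328,.130,93.1))
E
```

```text
end [466.9 281.6  34. ] 88.1 rows 13
[18, 32, 3, 0, 18, 33, 3, 1, 18, 32, 3, 0, 19, 32, 3, 1, 19, 32, 3, 0]
[19, 32, 3, 1, 20, 32, 3, 0, 19, 31, 3, 1, 21, 31, 3, 0, 20, 31, 3, 1]
[0, 0, 22, 0, 0, 0, 22, 0, 0, 0, 22, 0]
```

Call:
send_rows --moves '[18, 32, 3, 0, 18, 33, 3, 1, 18, 32, 3, 0, 19, 32, 3, 1, 19, 32, 3, 0]' --jaw 0.2

```text
clock: 15.07
position: [0.5629, 0.1254, 0.1133]
ee_rot: [[-1.0, -0.018, -0.004], [-0.018, 1.0, -0.0], [0.004, -0.0, -1.0]]
force: [-0.3, 0.8, 0.0]
finger_gap: 0.601
grasp_force: 0.0
```

Call:
send_rows --moves '[19, 32, 3, 1, 20, 32, 3, 0, 19, 31, 3, 1, 21, 31, 3, 0, 20, 31, 3, 1]'

```text
clock: 15.48
position: [0.464, 0.2823, 0.0985]
ee_rot: [[-0.999, 0.033, -0.003], [0.033, 0.999, -0.001], [0.003, -0.001, -1.0]]
force: [0.6, 0.4, 0.3]
finger_gap: 0.599
grasp_force: 0.0
```

Call:
send_rows --moves '[0, 0, 22, 0, 0, 0, 22, 0, 0, 0, 0, 0, 0, 0, 0, 0, 0, 0, 0, 0]'

```text
clock: 15.9
position: [0.4666, 0.2813, 0.0562]
ee_rot: [[-0.999, 0.033, -0.001], [0.033, 0.999, -0.0], [0.001, -0.0, -1.0]]
force: [-0.3, 0.3, -0.4]
finger_gap: 0.599
grasp_force: 0.0
```

Call:
send_rows --moves '[0, 0, 12, 0, 0, 0, 10, 0, 0, 0, 0, 0]'

```text
clock: 16.15
position: [0.4661, 0.2808, 0.0334]
ee_rot: [[-0.999, 0.034, -0.002], [0.034, 0.999, -0.001], [0.002, -0.001, -1.0]]
force: [-0.7, 0.3, -0.9]
finger_gap: 0.597
grasp_force: 0.0
```

Call:
send_rows --moves '[0, 0, 0, 0, 0, 0, 0, 0, 0, 0, 0, 0, 0, 0, 0, 0]' --jaw -1

```text
clock: 16.48
position: [0.467, 0.2816, 0.0348]
ee_rot: [[-0.999, 0.033, 0.001], [0.033, 0.999, 0.0], [-0.001, 0.0, -1.0]]
force: [0.3, -0.6, 1.3]
finger_gap: 0.445
grasp_force: 60.4
```

Call:
send_rows --moves '[0, 0, -20, 0, 0, 0, -38, 0, 0, 0, -38, 0, 0, 0, 0, 0, 0, 0, 0, 0]'

```text
clock: 16.9
position: [0.4681, 0.2824, 0.1329]
ee_rot: [[-0.999, 0.033, 0.006], [0.033, 0.999, 0.003], [-0.006, 0.003, -1.0]]
force: [-0.2, -0.1, -0.8]
finger_gap: 0.446
grasp_force: 60.6
```

```bash
python3 - <<'E'
from h import *
st(); plan((.636,-.0345,.130,93.1),(.636,-.0345,.075,93.1,3),start=(.4668,.2815,.130,88.1))
E
```

```text
t 16.90 [0.4681 0.2824 0.1329] yang 88.1 gap 0.446 grip 60.6 F [-0.2 -0.1 -0.8]
end [635.7 -34.6  75. ] 93.1 rows 12
[-20, -34, 0, -1, -19, -35, 0, 0, -20, -35, 0, -1, -18, -35, 0, 0, -19, -35, 0, -1]
[-18, -36, 0, 0, -18, -35, 0, -1, -18, -36, 0, 0, -17, -36, 0, -1, 0, 0, 18, 0]
[0, 0, 19, 0, 0, 0, 18, 0]
```

Call:
send_rows --moves '[-20, -34, 0, -1, -19, -35, 0, 0, -20, -35, 0, -1, -18, -35, 0, 0, -19, -35, 0, -1]'

```text
clock: 17.32
position: [0.5595, 0.1048, 0.1285]
ee_rot: [[-1.0, -0.02, -0.004], [-0.02, 1.0, -0.0], [0.004, -0.0, -1.0]]
force: [-0.8, -0.2, -0.8]
finger_gap: 0.441
grasp_force: 60.7
```

Call:
send_rows --moves '[-18, -36, 0, 0, -18, -35, 0, -1, -18, -36, 0, 0, -17, -36, 0, -1, 0, 0, 0, 0]'

```text
clock: 17.73
position: [0.6387, -0.0417, 0.1282]
ee_rot: [[-0.999, -0.05, 0.002], [-0.05, 0.999, -0.004], [-0.002, -0.004, -1.0]]
force: [0.5, 1.0, 0.1]
finger_gap: 0.445
grasp_force: 60.7
```

Call:
send_rows --moves '[0, 0, 18, 0, 0, 0, 18, 0, 0, 0, 18, 0, 0, 0, 0, 0, 0, 0, 0, 0]'

```text
clock: 18.15
position: [0.6336, -0.034, 0.074]
ee_rot: [[-0.998, -0.054, -0.005], [-0.055, 0.999, 0.001], [0.005, 0.001, -1.0]]
force: [0.4, 1.0, -0.2]
finger_gap: 0.44
grasp_force: 60.7
```

Call:
send_rows --moves '[0, 0, 8, 0, 0, 0, 6, 0, 0, 0, 0, 0, 0, 0, 0, 0]'

```text
clock: 18.48
position: [0.6354, -0.0343, 0.0623]
ee_rot: [[-0.999, -0.055, -0.0], [-0.055, 0.999, 0.0], [0.0, 0.0, -1.0]]
force: [0.9, 0.4, -1.3]
finger_gap: 0.447
grasp_force: 60.8
```

Call:
send_rows --moves '[0, 0, 3, 0, 0, 0, 0, 0]'

```text
clock: 18.65
position: [0.6356, -0.0344, 0.0594]
ee_rot: [[-0.999, -0.055, 0.0], [-0.055, 0.999, 0.0], [-0.0, 0.0, -1.0]]
force: [0.4, 0.5, -0.9]
finger_gap: 0.449
grasp_force: 60.8
```

Call:
send_rows --moves '[0, 0, 2, 0, 0, 0, 0, 0]'

```text
clock: 18.82
position: [0.6355, -0.0344, 0.0572]
ee_rot: [[-0.999, -0.055, -0.0], [-0.055, 0.999, 0.0], [0.0, 0.0, -1.0]]
force: [0.1, -0.1, -2.3]
finger_gap: 0.447
grasp_force: 60.8
```

Into the pocket without contact; set down and release.

Call:
send_rows --moves '[0, 0, 2, 0, 0, 0, 0, 0]'

```text
clock: 18.98
position: [0.6358, -0.0345, 0.0558]
ee_rot: [[-0.999, -0.054, 0.001], [-0.054, 0.999, -0.0], [-0.001, -0.0, -1.0]]
force: [-0.3, -0.6, 1.5]
finger_gap: 0.441
grasp_force: 61.0
```

Call:
send_rows --moves '[0, 0, 0, 0, 0, 0, 0, 0, 0, 0, 0, 0]' --jaw 0.06

```text
clock: 19.23
position: [0.6356, -0.0345, 0.0553]
ee_rot: [[-0.999, -0.054, 0.0], [-0.054, 0.999, 0.0], [-0.0, 0.0, -1.0]]
force: [-0.0, -0.0, -0.9]
finger_gap: 0.53
grasp_force: 0.0
```

Call:
send_rows --moves '[0, 0, -15, 0, 0, 0, -30, 0, 0, 0, -30, 0, 0, 0, 0, 0, 0, 0, 0, 0]'

```text
clock: 19.65
position: [0.6369, -0.0347, 0.1325]
ee_rot: [[-0.998, -0.055, 0.005], [-0.055, 0.999, -0.001], [-0.005, -0.001, -1.0]]
force: [0.5, 0.3, -0.1]
finger_gap: 0.534
grasp_force: 0.0
```

```bash
python3 - <<'E'
from h import *
st(); blanks()
p=manip.capture('scene'); print('carrier'); [print(*o) for o in mask(p,brass,.04,(200,240,225,285),minA=15)]
plan((.462,.176,.10,94),start=(.6357,-.0345,.130,93.1))
plan((.4143,.1745,.10,83.6),start=(.6357,-.0345,.130,93.1))
E
```

```text
t 19.65 [ 0.6369 -0.0347  0.1325] yang 93.1 gap 0.534 grip 0.0 F [ 0.5  0.3 -0.1]
top
114 [242.5 202.2] [0.4606 0.1745] [18. 38.] 93.3
96 [261.3 202.2] [0.4137 0.1738] [18. 33.] 83.1
48 [280.8 165.9] [0.3679 0.2624] [19. 41.] 119.4
scene
89 [239.6 329. ] [0.4625 0.1778] [27. 44.] 80.6
87 [232.1 338.7] [0.4144 0.1755] [27. 46.] 71.8
carrier
171 [228.2 236.1] [ 0.6501 -0.0306] [44. 55.] -163.2
103 [209.3 228.9] [ 0.6085 -0.1176] [28. 66.] 45.3
end [462.4 176.3 100. ] 94.1 rows 7
[23, 31, 4, 0, 23, 32, 5, 0, 23, 31, 4, 0, 24, 31, 4, -1, 22, 32, 4, 0]
[23, 32, 5, 0, 22, 32, 4, 0]
end [414.2 174.7 100. ] 83.1 rows 8
[26, 28, 4, 1, 27, 27, 4, 1, 27, 26, 3, 2, 28, 26, 4, 1, 29, 25, 4, 1]
[29, 25, 4, 1, 29, 24, 3, 1, 30, 24, 4, 2]
```

Call:
send_rows --moves '[23, 31, 4, 0, 23, 32, 5, 0, 23, 31, 4, 0, 24, 31, 4, -1, 22, 32, 4, 0]' --jaw 0.2

```text
clock: 20.22
position: [0.5089, 0.1164, 0.1076]
ee_rot: [[-0.997, -0.072, -0.003], [-0.072, 0.997, -0.0], [0.003, 0.0, -1.0]]
force: [0.4, 2.0, 0.4]
finger_gap: 0.595
grasp_force: 0.0
```

Call:
send_rows --moves '[24, 31, 5, 0, 22, 31, 4, 0, 0, 0, 0, 0, 0, 0, 22, 0, 0, 0, 22, 0]'

```text
clock: 20.63
position: [0.4614, 0.1749, 0.056]
ee_rot: [[-0.997, -0.074, 0.002], [-0.074, 0.997, 0.0], [-0.002, 0.0, -1.0]]
force: [-0.2, -0.1, -0.8]
finger_gap: 0.6
grasp_force: 0.0
```

Call:
send_rows --moves '[0, 0, 0, 0, 0, 0, 0, 0, 0, 0, 0, 0]'

```text
clock: 20.88
position: [0.4616, 0.1739, 0.0563]
ee_rot: [[-0.997, -0.072, -0.0], [-0.072, 0.997, -0.0], [0.0, -0.0, -1.0]]
force: [0.4, -0.9, 1.3]
finger_gap: 0.602
grasp_force: 0.0
```

Call:
send_rows --moves '[0, 1, 12, 0, 0, 0, 10, 0, 0, 0, 0, 0]'

```text
clock: 21.13
position: [0.4611, 0.1748, 0.034]
ee_rot: [[-0.997, -0.071, -0.001], [-0.071, 0.997, -0.0], [0.001, -0.0, -1.0]]
force: [-0.3, -0.1, -0.3]
finger_gap: 0.602
grasp_force: 0.0
```

Call:
send_rows --moves '[0, 0, 0, 0, 0, 0, 0, 0, 0, 0, 0, 0, 0, 0, 0, 0]' --jaw -1

```text
clock: 21.47
position: [0.4621, 0.1752, 0.0354]
ee_rot: [[-0.997, -0.072, 0.002], [-0.072, 0.997, 0.0], [-0.002, 0.0, -1.0]]
force: [-0.4, -0.8, 6.1]
finger_gap: 0.444
grasp_force: 60.8
```

Call:
send_rows --moves '[0, 0, -20, 0, 0, 0, -38, 0, 0, 0, -38, 0, 0, 0, 0, 0, 0, 0, 0, 0]'

```text
clock: 21.88
position: [0.4629, 0.1756, 0.1327]
ee_rot: [[-0.997, -0.072, 0.006], [-0.072, 0.997, 0.001], [-0.006, 0.001, -1.0]]
force: [-0.1, 0.1, -1.0]
finger_gap: 0.443
grasp_force: 60.7
```

```bash
python3 - <<'E'
from h import *
st(); plan((.588,-.0368,.130,93.1),start=(.4616,.175,.130,94.1))
E
```

```text
t 21.88 [0.4629 0.1756 0.1327] yang 94.1 gap 0.443 grip 60.7 F [-0.1  0.1 -1. ]
end [588.4 -36.3 130. ] 93.1 rows 7
[-16, -31, 0, 0, -16, -32, 0, 0, -16, -31, 0, 0, -15, -32, 0, 1, -17, -31, 0, 0]
[-16, -31, 0, 0, -17, -31, 0, 0]
```

Call:
send_rows --moves '[-16, -31, 0, 0, -16, -32, 0, 0, -16, -31, 0, 0, -15, -32, 0, 1, -17, -31, 0, 0]'

```text
clock: 22.3
position: [0.5507, 0.0227, 0.1284]
ee_rot: [[-0.999, -0.054, -0.004], [-0.054, 0.999, 0.0], [0.004, 0.001, -1.0]]
force: [0.8, 0.7, -1.1]
finger_gap: 0.443
grasp_force: 60.7
```

Call:
send_rows --moves '[-16, -31, 0, 0, -17, -32, 0, 0, 0, 0, 18, 0, 0, 0, 18, 0, 0, 0, 18, 0]'

```text
clock: 22.72
position: [0.5871, -0.0379, 0.0737]
ee_rot: [[-0.999, -0.053, -0.003], [-0.053, 0.999, 0.001], [0.003, 0.001, -1.0]]
force: [0.2, 0.3, -1.2]
finger_gap: 0.443
grasp_force: 60.8
```

Call:
send_rows --moves '[0, 0, 0, 0, 0, 0, 6, 0, 0, 0, 6, 0, 0, 0, 0, 0, 0, 0, 0, 0]'

```text
clock: 23.13
position: [0.5882, -0.0369, 0.0645]
ee_rot: [[-0.998, -0.055, 0.0], [-0.055, 0.998, 0.0], [-0.0, -0.0, -1.0]]
force: [-0.2, -0.1, -0.5]
finger_gap: 0.445
grasp_force: 60.8
```

Call:
send_rows --moves '[0, 0, 4, 0, 0, 0, 0, 0]'

```text
clock: 23.3
position: [0.5882, -0.037, 0.0604]
ee_rot: [[-0.999, -0.055, 0.001], [-0.055, 0.999, 0.0], [-0.001, -0.0, -1.0]]
force: [-0.2, 0.6, -0.9]
finger_gap: 0.446
grasp_force: 60.8
```

Call:
send_rows --moves '[0, 0, 3, 0, 0, 0, 0, 0]'

```text
clock: 23.47
position: [0.588, -0.037, 0.0571]
ee_rot: [[-0.999, -0.055, -0.0], [-0.055, 0.999, 0.0], [0.0, 0.0, -1.0]]
force: [0.9, 0.5, -0.9]
finger_gap: 0.448
grasp_force: 60.8
```

Call:
send_rows --moves '[0, 0, 2, 0, 0, 0, 0, 0]'

```text
clock: 23.63
position: [0.5883, -0.0371, 0.0564]
ee_rot: [[-0.999, -0.055, 0.001], [-0.055, 0.999, -0.0], [-0.001, -0.0, -1.0]]
force: [-1.4, 0.4, 6.0]
finger_gap: 0.442
grasp_force: 61.4
```

Call:
send_rows --moves '[0, 0, -1, 0, 0, 0, 0, 0, 0, 0, 0, 0]' --jaw 0.06

```text
clock: 23.88
position: [0.5883, -0.0372, 0.0564]
ee_rot: [[-0.999, -0.054, 0.001], [-0.054, 0.999, -0.0], [-0.001, -0.0, -1.0]]
force: [-0.0, 0.5, 0.6]
finger_gap: 0.531
grasp_force: 0.0
```

Call:
send_rows --moves '[0, 0, -15, 0, 0, 0, -30, 0, 0, 0, -30, 0, 0, 0, 0, 0, 0, 0, 0, 0]'

```text
clock: 24.3
position: [0.5896, -0.0374, 0.1332]
ee_rot: [[-0.998, -0.055, 0.005], [-0.055, 0.999, -0.001], [-0.005, -0.001, -1.0]]
force: [-0.8, -0.3, -0.2]
finger_gap: 0.53
grasp_force: 0.0
```

```bash
python3 - <<'E'
from h import *
st(); blanks()
plan((.4145,.1740,.10,83.6),start=(.5882,-.037,.130,93.1))
E
```

```text
t 24.30 [ 0.5896 -0.0374  0.1332] yang 93.1 gap 0.530 grip 0.0 F [-0.8 -0.3 -0.2]
top
111 [261.4 203.1] [0.4134 0.1715] [18. 39.] 83.8
scene
89 [232.2 338.6] [0.4148 0.1756] [27. 46.] 70.7
end [414.3 174.  100. ] 83.1 rows 7
[23, 31, 4, 1, 24, 31, 5, 2, 25, 31, 4, 1, 25, 29, 4, 1, 26, 30, 4, 2]
[27, 28, 5, 1, 27, 28, 4, 2]
```

Call:
send_rows --moves '[23, 31, 4, 1, 24, 31, 5, 2, 25, 31, 4, 1, 25, 29, 4, 1, 26, 30, 4, 2]' --jaw 0.2

```text
clock: 24.82
position: [0.4613, 0.1146, 0.1086]
ee_rot: [[-0.998, 0.07, -0.003], [0.07, 0.998, -0.0], [0.003, -0.0, -1.0]]
force: [-0.1, 0.8, 0.1]
finger_gap: 0.599
grasp_force: 0.0
```

Call:
send_rows --moves '[27, 27, 5, 1, 27, 27, 4, 1, 0, 0, 22, 0, 0, 0, 22, 0, 0, 0, 0, 0]'

```text
clock: 25.23
position: [0.4096, 0.1715, 0.0535]
ee_rot: [[-0.995, 0.101, -0.009], [0.101, 0.995, -0.002], [0.009, -0.003, -1.0]]
force: [0.0, 0.2, -0.7]
finger_gap: 0.598
grasp_force: 0.0
```

Call:
send_rows --moves '[0, 0, 0, 0, 0, 0, 0, 0, 0, 0, 0, 0]'

```text
clock: 25.48
position: [0.415, 0.1716, 0.0579]
ee_rot: [[-0.995, 0.103, 0.001], [0.103, 0.995, 0.0], [-0.001, 0.0, -1.0]]
force: [0.1, 0.1, 0.3]
finger_gap: 0.603
grasp_force: 0.0
```

Call:
send_rows --moves '[1, 2, 12, 0, 0, 0, 11, 0, 0, 0, 0, 0]'

```text
clock: 25.73
position: [0.413, 0.1734, 0.0339]
ee_rot: [[-0.995, 0.103, -0.001], [0.103, 0.995, -0.0], [0.001, -0.0, -1.0]]
force: [0.2, -1.2, -0.8]
finger_gap: 0.598
grasp_force: 0.0
```

Call:
send_rows --moves '[0, 0, 0, 0, 0, 0, 0, 0, 0, 0, 0, 0, 0, 0, 0, 0]' --jaw -1

```text
clock: 26.07
position: [0.414, 0.1738, 0.0352]
ee_rot: [[-0.995, 0.102, 0.002], [0.102, 0.995, 0.0], [-0.002, 0.0, -1.0]]
force: [-0.6, -1.3, 4.3]
finger_gap: 0.445
grasp_force: 60.7
```

Call:
send_rows --moves '[0, 0, -20, 0, 0, 0, -38, 0, 0, 0, -38, 0, 0, 0, 0, 0, 0, 0, 0, 0]'

```text
clock: 26.48
position: [0.415, 0.1743, 0.1326]
ee_rot: [[-0.995, 0.102, 0.006], [0.102, 0.995, 0.002], [-0.006, 0.002, -1.0]]
force: [-0.5, 0.4, -1.0]
finger_gap: 0.45
grasp_force: 60.8
```

```bash
python3 - <<'E'
from h import *
st(); plan((.5605,-.0385,.130,93.1),start=(.4140,.1735,.130,84.1))
E
```

```text
t 26.48 [0.415  0.1743 0.1326] yang 84.1 gap 0.450 grip 60.8 F [-0.5  0.4 -1. ]
end [560.7 -38.1 130. ] 93.1 rows 7
[-24, -28, 0, -1, -23, -28, 0, -2, -23, -30, 0, -1, -22, -29, 0, -1, -21, -30, 0, -1]
[-21, -30, 0, -2, -20, -31, 0, -1]
```

Call:
send_rows --moves '[-24, -28, 0, -1, -23, -28, 0, -2, -23, -30, 0, -1, -22, -29, 0, -1, -21, -30, 0, -1]'

```text
clock: 26.9
position: [0.5174, 0.0213, 0.1286]
ee_rot: [[-1.0, -0.003, -0.003], [-0.003, 1.0, 0.001], [0.003, 0.001, -1.0]]
force: [0.4, 0.2, -0.5]
finger_gap: 0.445
grasp_force: 60.8
```

Call:
send_rows --moves '[-21, -30, 0, -2, -20, -31, 0, -1, 0, 0, 18, 0, 0, 0, 18, 0, 0, 0, 18, 0]'

```text
clock: 27.32
position: [0.5591, -0.0384, 0.0738]
ee_rot: [[-0.999, -0.053, -0.003], [-0.053, 0.999, 0.001], [0.003, 0.001, -1.0]]
force: [0.8, 0.7, -0.8]
finger_gap: 0.446
grasp_force: 60.8
```

Call:
send_rows --moves '[0, 0, 0, 0, 0, 0, 6, 0, 0, 0, 6, 0, 0, 0, 0, 0, 0, 0, 0, 0]'

```text
clock: 27.73
position: [0.5601, -0.0374, 0.0645]
ee_rot: [[-0.998, -0.055, 0.0], [-0.055, 0.998, 0.0], [-0.0, -0.0, -1.0]]
force: [0.6, 0.7, -1.3]
finger_gap: 0.446
grasp_force: 60.8
```

Call:
send_rows --moves '[0, 0, 4, 0, 0, 0, 0, 0]'

```text
clock: 27.9
position: [0.5601, -0.0375, 0.0604]
ee_rot: [[-0.998, -0.055, 0.001], [-0.055, 0.998, -0.0], [-0.001, -0.0, -1.0]]
force: [0.0, 0.4, -1.3]
finger_gap: 0.441
grasp_force: 60.8
```

Call:
send_rows --moves '[0, 0, 3, 0, 0, 0, 0, 0]'

```text
clock: 28.07
position: [0.5607, -0.038, 0.0576]
ee_rot: [[-0.998, -0.055, 0.002], [-0.055, 0.998, -0.001], [-0.002, -0.001, -1.0]]
force: [0.5, -1.9, -1.3]
finger_gap: 0.441
grasp_force: 61.2
```

Call:
send_rows --moves '[0, 0, 2, 0, 0, 0, 0, 0]'

```text
clock: 28.23
position: [0.5607, -0.038, 0.0562]
ee_rot: [[-0.999, -0.055, 0.002], [-0.055, 0.999, -0.001], [-0.002, -0.001, -1.0]]
force: [-1.1, -2.3, 4.8]
finger_gap: 0.445
grasp_force: 61.7
```

Call:
send_rows --moves '[0, 0, -1, 0, 0, 0, 0, 0, 0, 0, 0, 0]' --jaw 0.1

```text
clock: 28.48
position: [0.5599, -0.0374, 0.0562]
ee_rot: [[-0.999, -0.054, -0.0], [-0.054, 0.999, 0.0], [0.0, 0.0, -1.0]]
force: [0.5, -0.1, -0.1]
finger_gap: 0.548
grasp_force: 0.0
```

Call:
send_rows --moves '[0, 0, -15, 0, 0, 0, -30, 0, 0, 0, -35, 0, 0, 0, -35, 0, 0, 0, 0, 0]'

```text
clock: 28.9
position: [0.5641, -0.0382, 0.1781]
ee_rot: [[-0.998, -0.055, 0.013], [-0.055, 0.999, -0.002], [-0.013, -0.003, -1.0]]
force: [1.7, 0.1, 0.3]
finger_gap: 0.551
grasp_force: 0.0
```

Call:
send_rows --moves '[40, 0, 0, 6, 40, 0, 0, 7, 40, 0, 0, 7, 20, 0, 0, 7, 0, 0, 0, 7]' --jaw 1

```text
clock: 29.32
position: [0.4153, -0.0234, 0.1705]
ee_rot: [[-0.855, 0.518, -0.006], [0.518, 0.855, 0.002], [0.006, -0.001, -1.0]]
force: [0.5, 0.1, -0.2]
finger_gap: 1.003
grasp_force: 0.0
```

```bash
python3 - <<'E'
from h import *
st(); p=manip.capture('scene'); q=manip.capture('top')
print('sq',back(q,(191.8,218),.044).round(4),'hg',back(q,(165.8,218),.044).round(4))
for P in(q,p):
  for l,z in [('squeeze',.034),('handle_grip',.034),('release_tip',.047),('lever_knob',.067),('ratchet_axis',.05),('fixed_jaw',.033)]:
    for d in manip.landmark_of(P,l)[:1]: print(l,round(d['confidence'],2),np.round(d['centre'],1),back(P,d['centre'],z).round(4))
a=cv2.resize(cv2.cvtColor(q['pixels'],cv2.COLOR_RGB2BGR)[150:220,185:305],None,fx=6.6,fy=6.6,interpolation=2)
cv2.imwrite('pics/j.png',a[:, :792])
E
```

```text
t 29.32 [ 0.4153 -0.0234  0.1705] yang 58.8 gap 1.003 grip 0.0 F [ 0.5  0.1 -0.2]
sq [0.5844 0.1326 0.044 ] hg [0.6519 0.1331 0.044 ]
squeeze 0.94 [191.5 217.3] [0.5876 0.1358 0.034 ]
handle_grip 0.67 [169.2 216.3] [0.6459 0.1388 0.034 ]
release_tip 0.75 [210.9 194.3] [0.5365 0.1905 0.047 ]
lever_knob 0.68 [267.9 373.7] [ 0.3873 -0.2398  0.067 ]
ratchet_axis 0.62 [175.6 334.3] [ 0.6187 -0.159   0.05  ]
fixed_jaw 0.72 [175.9 285.2] [ 0.625  -0.0365  0.033 ]
squeeze 0.98 [247.7 285.8] [0.5954 0.1274 0.034 ]
handle_grip 0.75 [256.3 276.2] [0.64   0.1342 0.034 ]
release_tip 0.65 [249.1 314.4] [0.5499 0.1958 0.047 ]
lever_knob 0.48 [181.9 219.4] [ 0.5593 -0.2279  0.067 ]
ratchet_axis 0.71 [202.7 222.1] [ 0.6107 -0.1487  0.05  ]
fixed_jaw 0.98 [232.6 260.4] [0.6045 0.028  0.033 ]
```

View pics/j.png

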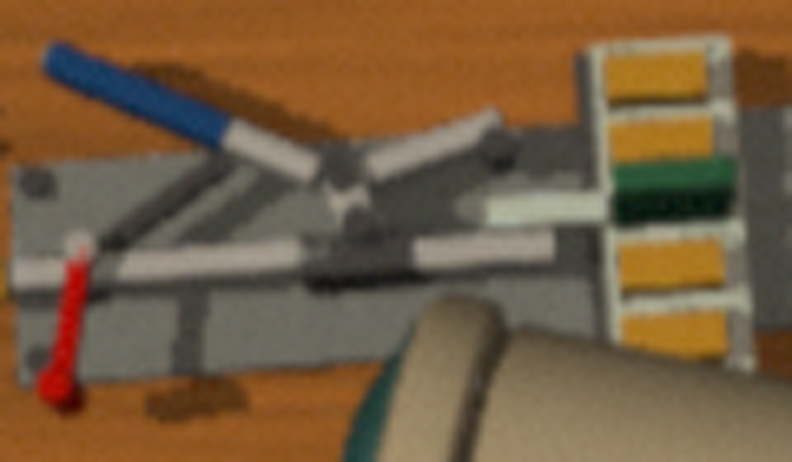

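Picture j shows all four brass blanks seated in their pockets (crop (657,77), (660,137), (670,263), (675,330)), with the tab at (545,208) between the jaws. The fixed handle is along y≈262, the blue handle at upper left and the red paddle at (58,388).

```bash
python3 - <<'E'
from h import *
st(); plan((.622,.131,.15,3.1),(.622,.131,.075,3.1,3))
E
```

```text
t 30.02 [ 0.4217 -0.0251  0.1712] yang 59.1 gap 0.998 grip 0.0 F [-1.   0.4  0.7]
end [622.5 131.4  75.2] 3.1 rows 12
[-10, 26, 2, 6, -8, 28, 3, 6, -4, 27, 2, 7, -1, 29, 2, 6, 2, 28, 3, 6]
[4, 28, 2, 6, 8, 27, 2, 7, 11, 26, 3, 6, 14, 24, 2, 6, 0, 0, 25, 0]
[0, 0, 25, 0, 0, 1, 25, 0]
```

Call:
send_rows --moves '[-10, 26, 2, 6, -8, 28, 3, 6, -4, 27, 2, 7, -1, 29, 2, 6, 2, 28, 3, 6]'

```text
clock: 30.43
position: [0.5341, 0.063, 0.1593]
ee_rot: [[-0.467, 0.884, 0.001], [0.884, 0.467, 0.0], [-0.0, 0.0, -1.0]]
force: [0.6, 0.2, -0.1]
finger_gap: 0.996
grasp_force: 0.0
```

Call:
send_rows --moves '[4, 28, 2, 6, 8, 27, 2, 7, 11, 26, 3, 6, 14, 24, 2, 6, 0, 0, 25, 0]'

```text
clock: 30.85
position: [0.6295, 0.135, 0.129]
ee_rot: [[-0.053, 0.998, 0.015], [0.999, 0.053, 0.003], [0.003, 0.015, -1.0]]
force: [2.0, 0.2, 0.6]
finger_gap: 0.998
grasp_force: 0.0
```

Call:
send_rows --moves '[0, 0, 25, 0, 0, 1, 25, 0, 0, 0, 0, 0, 0, 0, 0, 0, 0, 0, 0, 0]'

```text
clock: 31.27
position: [0.6233, 0.1315, 0.0764]
ee_rot: [[-0.055, 0.999, 0.002], [0.999, 0.055, 0.0], [0.0, 0.002, -1.0]]
force: [1.5, -0.4, -0.2]
finger_gap: 1.0
grasp_force: 0.0
```

```bash
python3 - <<'E'
from h import *
st(); p=manip.capture('scene')
cv2.imwrite('pics/k.png',cv2.resize(cv2.cvtColor(p['pixels'],cv2.COLOR_RGB2BGR)[205:285,235:335],None,fx=7,fy=7,interpolation=2))
E
```

```text
t 31.27 [0.6233 0.1315 0.0764] yang 3.1 gap 1.000 grip 0.0 F [ 1.5 -0.4 -0.2]
```

View pics/k.png

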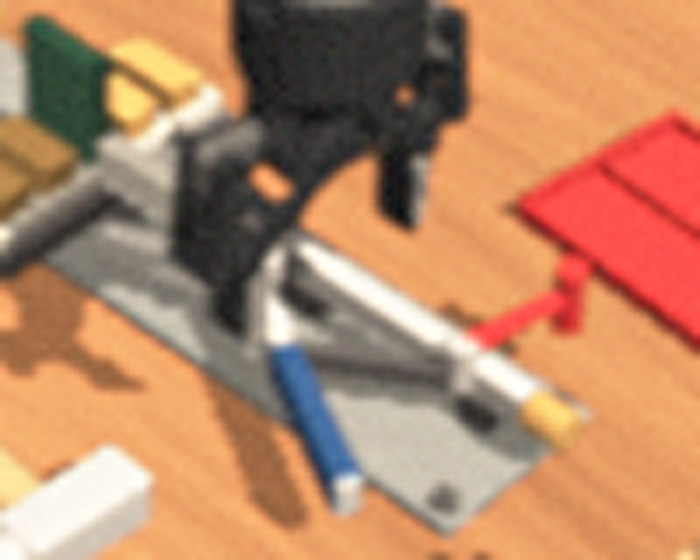

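Picture k shows the open gripper above the pliers, near finger outside the blue handle's line and far finger behind the fixed handle, red paddle clear at right. I descend with checks.

Call:
send_rows --moves '[0, 0, 10, 0, 0, 0, 8, 0, 0, 0, 0, 0]'

```text
clock: 31.57
position: [0.6213, 0.1312, 0.0562]
ee_rot: [[-0.054, 0.999, -0.002], [0.999, 0.054, -0.0], [-0.0, -0.002, -1.0]]
force: [0.9, 0.4, 0.1]
finger_gap: 0.997
grasp_force: 0.0
```

Call:
send_rows --moves '[0, 0, 6, 0, 0, 0, 0, 0]'

```text
clock: 31.73
position: [0.6217, 0.1313, 0.0503]
ee_rot: [[-0.054, 0.999, -0.002], [0.999, 0.054, -0.0], [0.0, -0.002, -1.0]]
force: [0.9, 0.5, 0.4]
finger_gap: 0.998
grasp_force: 0.0
```

Call:
send_rows --moves '[0, 0, 6, 0, 0, 0, 0, 0]'

```text
clock: 31.9
position: [0.6218, 0.1314, 0.0443]
ee_rot: [[-0.055, 0.999, -0.001], [0.999, 0.055, -0.0], [0.0, -0.001, -1.0]]
force: [0.3, -0.4, -0.3]
finger_gap: 1.001
grasp_force: 0.0
```

```bash
python3 - <<'E'
from h import *
st(); p=manip.capture('scene')
for d in manip.landmark_of(p,'handle_grip')[:2]+manip.landmark_of(p,'squeeze')[:2]: print(d['confidence'],np.round(d['centre'],1))
cv2.imwrite('pics/l.png',cv2.resize(cv2.cvtColor(p['pixels'],cv2.COLOR_RGB2BGR)[205:285,235:335],None,fx=7,fy=7,interpolation=2))
E
```

```text
t 31.90 [0.6218 0.1314 0.0443] yang 3.1 gap 1.001 grip 0.0 F [ 0.3 -0.4 -0.3]
0.69 [256.2 273.9]
0.56 [230.1 230.3]
0.81 [248.  287.4]
```

View pics/l.png

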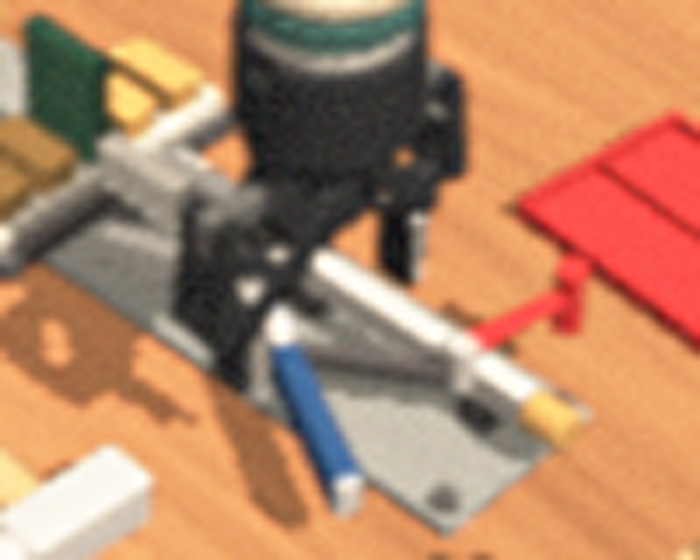

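Picture l shows the far finger behind the fixed handle at crop (400,270) and the near finger outside the moving handle at (235,380). Down 10 mm, then closing in steps while shifting towards the fixed handle.

Call:
send_rows --moves '[0, 0, 5, 0, 0, 0, 5, 0, 0, 0, 0, 0]'

```text
clock: 32.3
position: [0.6216, 0.1313, 0.0342]
ee_rot: [[-0.055, 0.999, -0.002], [0.999, 0.055, -0.0], [-0.0, -0.002, -1.0]]
force: [-0.1, -0.2, 0.2]
finger_gap: 0.994
grasp_force: 0.0
```

Call:
send_rows --moves '[0, 0, 0, 0, 0, 0, 0, 0, 0, 0, 0, 0]' --jaw 0.5 --squeeze 50

```text
clock: 32.55
position: [0.6201, 0.1312, 0.0356]
ee_rot: [[-0.054, 0.999, -0.005], [0.999, 0.054, -0.0], [-0.0, -0.005, -1.0]]
force: [-5.8, -1.2, 4.9]
finger_gap: 0.75
grasp_force: 7.3
```

Call:
send_rows --moves '[0, -2, 0, 0, 0, -2, 0, 0, 0, 0, 0, 0]' --jaw 0.3

```text
clock: 32.8
position: [0.6159, 0.1307, 0.0365]
ee_rot: [[-0.055, 0.999, -0.004], [0.999, 0.055, -0.001], [-0.001, -0.004, -1.0]]
force: [-6.0, -1.0, 8.1]
finger_gap: 0.652
grasp_force: 6.6
```

Call:
send_rows --moves '[0, -2, -2, 0, 0, -2, 0, 0, 0, 0, 0, 0]' --jaw 0.15

```text
clock: 33.05
position: [0.6127, 0.1306, 0.0376]
ee_rot: [[-0.055, 0.998, -0.003], [0.998, 0.055, -0.001], [-0.0, -0.003, -1.0]]
force: [-5.4, -2.3, 5.7]
finger_gap: 0.576
grasp_force: 6.7
```

Call:
send_rows --moves '[0, -2, 0, 0, 0, -2, 0, 0, 0, 0, 0, 0]' --jaw 0.0

```text
clock: 33.3
position: [0.6094, 0.1307, 0.0377]
ee_rot: [[-0.055, 0.999, -0.002], [0.999, 0.055, -0.0], [-0.0, -0.002, -1.0]]
force: [-5.1, -1.2, 6.1]
finger_gap: 0.502
grasp_force: 4.3
```

Call:
send_rows --moves '[0, -2, 0, 0, 0, -1, 0, 0, 0, 0, 0, 0]' --jaw -0.12

```text
clock: 33.55
position: [0.6068, 0.1307, 0.0372]
ee_rot: [[-0.054, 0.999, -0.001], [0.999, 0.054, 0.0], [0.0, -0.001, -1.0]]
force: [-4.2, 0.4, 3.7]
finger_gap: 0.442
grasp_force: 2.3
```

Call:
send_rows --moves '[0, 0, 0, 0, 0, 0, 0, 0, 0, 0, 0, 0]' --jaw -0.25

```text
clock: 33.8
position: [0.606, 0.1306, 0.0374]
ee_rot: [[-0.056, 0.998, -0.003], [0.998, 0.056, -0.0], [-0.0, -0.003, -1.0]]
force: [-7.2, -1.0, 7.2]
finger_gap: 0.414
grasp_force: 49.7
```

Call:
send_rows --moves '[0, 0, 0, 0, 0, 0, 0, 0, 0, 0, 0, 0]' --jaw 0.3

```text
clock: 34.05
position: [0.6091, 0.1307, 0.0374]
ee_rot: [[-0.054, 0.999, 0.003], [0.999, 0.054, 0.0], [0.0, 0.003, -1.0]]
force: [0.6, 0.1, -1.0]
finger_gap: 0.65
grasp_force: 0.0
```

Call:
send_rows --moves '[0, 0, -20, 0, 0, 0, -30, 0, 0, 0, -35, 0, 0, 0, -35, 0, 40, 0, 0, 0]'

```text
clock: 34.47
position: [0.6118, 0.1658, 0.1652]
ee_rot: [[-0.049, 0.999, 0.017], [0.999, 0.049, -0.002], [-0.003, 0.017, -1.0]]
force: [0.8, 0.6, 0.9]
finger_gap: 0.651
grasp_force: 0.0
```

Call:
send_rows --moves '[0, -40, 0, 0, 0, -40, 0, 0, 0, -40, 0, 0, 0, 0, 0, 0]'

```text
clock: 34.8
position: [0.4752, 0.1633, 0.1556]
ee_rot: [[-0.056, 0.998, -0.012], [0.998, 0.056, -0.002], [-0.001, -0.012, -1.0]]
force: [-0.7, 0.3, -1.5]
finger_gap: 0.653
grasp_force: 0.0
```

```bash
python3 - <<'E'
from h import *
st(); p=manip.capture('scene'); q=manip.capture('top')
a=cv2.resize(cv2.cvtColor(p['pixels'],cv2.COLOR_RGB2BGR)[200:280,215:335],None,fx=3.3,fy=3.3,interpolation=2)
b=cv2.resize(cv2.cvtColor(q['pixels'],cv2.COLOR_RGB2BGR)[150:230,185:305],None,fx=3.3,fy=3.3,interpolation=2)
c=cv2.resize(cv2.cvtColor(q['pixels'],cv2.COLOR_RGB2BGR)[150:230,300:420],None,fx=3.3,fy=3.3,interpolation=2)
d=cv2.resize(cv2.cvtColor(p['pixels'],cv2.COLOR_RGB2BGR)[160:240,180:300],None,fx=3.3,fy=3.3,interpolation=2)
cv2.imwrite('pics/m.png',np.vstack([np.hstack([a,b]),np.hstack([d,c])]))
E
```

```text
t 34.80 [0.4752 0.1633 0.1556] yang 3.2 gap 0.653 grip 0.0 F [-0.7  0.3 -1.5]
```

View pics/m.png

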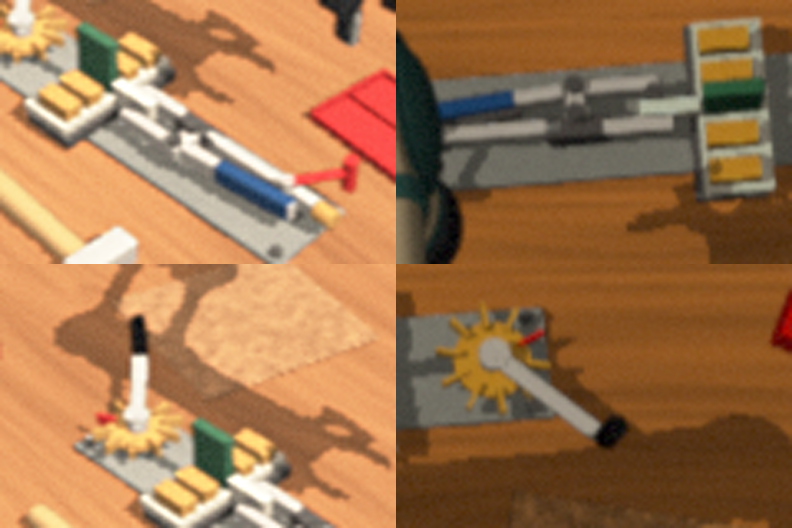

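Picture m shows the pliers locked (handles parallel, jaws on the tab), four blanks seated, and the lever at rest with the knob at top-image pixel (200.6,365).

```bash
python3 - <<'E'
from h import *
p=manip.capture('scene'); q=manip.capture('top')
print('hub t',back(q,(177,329.7),.05).round(4),'hub s',back(p,(205.8,221.8),.05).round(4))
print('knob s top',back(p,(177.6,221.5),.087).round(4),'bot',back(p,(186,222.4),.043).round(4))
o=mask(q,lambda h:h[...,2]<60,.067,(185,215,350,380),n=2); [print('knob t',*x) for x in o]
o=mask(p,lambda h:h[...,2]<60,.067,(170,195,210,235),n=2); [print('knob s',*x) for x in o]
for P in (q,p):
  for l,z in(('lever_knob',.067),('ratchet_axis',.05)):
    for d in manip.landmark_of(P,l)[:2]: print(l,d['confidence'],back(P,d['centre'],z).round(4))
E
```

```text
hub t [ 0.6153 -0.1474  0.05  ] hub s [ 0.6215 -0.1364  0.05  ]
knob s top [ 0.5557 -0.2191  0.087 ] bot [ 0.5465 -0.2305  0.043 ]
knob t 71 [200.6 364.6] [ 0.55   -0.2277] [17. 25.] 137.2
knob s 36 [181.3 221.4] [ 0.552  -0.2263] [11. 63.] 55.5
lever_knob 0.69 [ 0.5484 -0.2292  0.067 ]
ratchet_axis 0.62 [ 0.615  -0.4103  0.05  ]
ratchet_axis 0.59 [ 0.6147 -0.1491  0.05  ]
lever_knob 0.49 [ 0.5648 -0.2186  0.067 ]
ratchet_axis 0.82 [ 0.5985 -0.1697  0.05  ]
ratchet_axis 0.37 [0.6758 0.3967 0.05  ]
```

```bash
python3 - <<'E'
from h import *
plan((.551,-.227,.15,-40),(.551,-.227,.12,-40,1),start=(.4735,.1625,.157,3.1))
A=np.array([.617,-.146]); 
def pt(th): 
    a=np.radians(-129.2+th); return (*(A+.1045*np.array([np.cos(a),np.sin(a)])),.075,-39.2+th,1)
print(pt(0),pt(63))
plan(*[pt(7*i) for i in range(1,10)],start=(.551,-.227,.075,-39.2))
plan(*[pt(7*i) for i in range(8,-1,-1)],start=pt(63)[:4])
E
```

```text
end [ 551.3 -227.3  120. ] -39.9 rows 11
[-39, 6, 1, 4, -39, 8, 0, 5, -38, 12, 1, 4, -37, 14, 1, 4, -36, 17, 0, 5]
[-34, 20, 1, 4, -33, 22, 1, 4, -32, 25, 1, 4, -29, 26, 0, 5, -27, 30, 1, 4]
[0, 0, 30, 0]
(np.float64(0.5509529378715231), np.float64(-0.2269816990695868), 0.075, -39.2, 1) (np.float64(0.6591704834688248), np.float64(-0.24161328529030668), 0.075, 23.799999999999997, 1)
end [ 659.6 -241.5   75. ] 23.8 rows 9
[1, 13, 0, -7, 1, 12, 0, -7, 0, 13, 0, -7, 1, 13, 0, -7, 1, 13, 0, -7]
[1, 12, 0, -7, 0, 13, 0, -7, 1, 13, 0, -7, 1, 13, 0, -7]
end [ 550.6 -226.8   75. ] -39.2 rows 9
[1, -13, 0, 7, 1, -12, 0, 7, 0, -13, 0, 7, 1, -13, 0, 7, 1, -13, 0, 7]
[1, -12, 0, 7, 0, -13, 0, 7, 1, -13, 0, 7, 1, -13, 0, 7]
```

Call:
send_rows --moves '[-39, 6, 1, 4, -39, 8, 0, 5, -38, 12, 1, 4, -37, 14, 1, 4, -36, 17, 0, 5]' --jaw 0.2

```text
clock: 35.62
position: [0.5251, -0.0327, 0.1541]
ee_rot: [[0.327, 0.945, 0.0], [0.945, -0.327, 0.0], [0.0, 0.0, -1.0]]
force: [0.6, -0.4, -1.0]
finger_gap: 0.599
grasp_force: 0.0
```

Call:
send_rows --moves '[-34, 20, 1, 4, -33, 22, 1, 4, -32, 25, 1, 4, -29, 26, 0, 5, -27, 30, 1, 4]'

```text
clock: 36.03
position: [0.564, -0.2284, 0.1501]
ee_rot: [[0.645, 0.764, 0.0], [0.764, -0.645, 0.0], [0.0, 0.0, -1.0]]
force: [0.9, -0.3, 0.9]
finger_gap: 0.603
grasp_force: 0.0
```

Call:
send_rows --moves '[0, 0, 25, 0, 0, 0, 0, 0, 0, 0, 0, 0, 0, 0, 0, 0]'

```text
clock: 36.37
position: [0.5636, -0.2254, 0.1254]
ee_rot: [[0.641, 0.768, -0.0], [0.768, -0.641, 0.001], [0.0, -0.001, -1.0]]
force: [0.6, 0.9, 0.2]
finger_gap: 0.598
grasp_force: 0.0
```

```bash
python3 - <<'E'
from h import *
st(); plan((.551,-.227,.075,-39.2,3))
p=manip.capture('scene'); o=mask(p,lambda h:h[...,2]<60,.067,(165,200,205,240),n=3); [print('dark s',*x) for x in o]
E
```

```text
t 36.37 [ 0.5636 -0.2254  0.1254] yang -39.9 gap 0.598 grip 0.0 F [0.6 0.9 0.2]
end [ 550.9 -226.6   75.4] -38.9 rows 3
[-3, -3, 17, 0, -3, -3, 17, 0, -3, -3, 16, -1]
dark s 29 [181.3 221.7] [ 0.5513 -0.226 ] [ 9. 68.] 55.8
```

Call:
send_rows --moves '[-9, -9, 0, 0, 0, 0, 0, 0, 0, 0, 17, 0, 0, 0, 17, 0, 0, 0, 0, 0]'

```text
clock: 36.83
position: [0.5496, -0.2252, 0.0896]
ee_rot: [[0.64, 0.768, -0.003], [0.768, -0.64, 0.002], [-0.0, -0.004, -1.0]]
force: [-0.7, 0.4, 0.1]
finger_gap: 0.598
grasp_force: 0.0
```

Call:
send_rows --moves '[0, 0, 8, 0, 0, 0, 8, 0, 0, 0, 0, 0, 0, 0, 0, 0]'

```text
clock: 37.17
position: [0.5509, -0.2267, 0.0753]
ee_rot: [[0.641, 0.768, -0.0], [0.768, -0.641, 0.0], [0.0, -0.0, -1.0]]
force: [-0.8, -0.4, 0.7]
finger_gap: 0.6
grasp_force: 0.0
```

Call:
send_rows --moves '[0, 0, 0, 0, 0, 0, 0, 0, 0, 0, 0, 0]' --jaw -0.38

```text
clock: 37.42
position: [0.5511, -0.2271, 0.0758]
ee_rot: [[0.641, 0.767, 0.001], [0.767, -0.641, -0.0], [0.0, 0.001, -1.0]]
force: [-0.2, -0.8, -1.4]
finger_gap: 0.311
grasp_force: 0.0
```

Call:
send_rows --moves '[1, 13, 0, -7, 1, 12, 0, -7, 0, 13, 0, -7, 1, 13, 0, -7, 1, 13, 0, -7]'

```text
clock: 37.83
position: [0.6081, -0.2513, 0.0753]
ee_rot: [[0.079, 0.997, -0.003], [0.997, -0.079, 0.0], [-0.0, -0.003, -1.0]]
force: [-4.0, -1.0, 1.7]
finger_gap: 0.311
grasp_force: 1.8
```

Call:
send_rows --moves '[1, 12, 0, -7, 0, 13, 0, -7, 1, 13, 0, -7, 0, 0, 0, 0, 0, 0, 0, 0]'

```text
clock: 38.25
position: [0.6465, -0.2481, 0.0754]
ee_rot: [[-0.276, 0.961, -0.001], [0.961, 0.276, -0.002], [-0.001, -0.001, -1.0]]
force: [-2.4, -2.6, 0.0]
finger_gap: 0.314
grasp_force: 1.5
```

Call:
send_rows --moves '[1, 9, 0, -5, 0, 0, 0, 0, 0, 0, 0, 0]'

```text
clock: 38.5
position: [0.6543, -0.2448, 0.0753]
ee_rot: [[-0.357, 0.934, -0.001], [0.934, 0.357, -0.001], [-0.001, -0.001, -1.0]]
force: [-1.8, -4.4, -0.9]
finger_gap: 0.308
grasp_force: 1.8
```

```bash
python3 - <<'E'
from h import *
st(); p=manip.capture('scene'); q=manip.capture('top')
o=mask(q,lambda h:h[...,2]<60,.067,(150,215,340,400),n=3); [print('t',*x) for x in o]
hsv=cv2.cvtColor(q['pixels'],cv2.COLOR_RGB2HSV).astype(int)
o=mask(q,redc,.05,(150,205,305,360),minA=3,n=3); [print('red t',*x) for x in o]
o=mask(p,redc,.05,(180,225,195,245),minA=3,n=3); [print('red s',*x) for x in o]
E
```

```text
t 38.50 [ 0.6543 -0.2448  0.0753] yang 20.9 gap 0.308 grip 1.8 F [-1.8 -4.4 -0.9]
t 52 [209.4 341.8] [ 0.5293 -0.1711] [12. 33.] -168.2
red t 11 [166.3 335.5] [ 0.6428 -0.1632] [ 4. 17.] 149.1
red s 13 [209.8 210. ] [ 0.6615 -0.1448] [14. 15.] 104.9
```

Call:
send_rows --moves '[0, 4, 0, -2, 0, 0, 0, 0]'

```text
clock: 38.77
position: [0.6586, -0.2429, 0.0753]
ee_rot: [[-0.392, 0.92, -0.0], [0.92, 0.392, -0.001], [-0.0, -0.0, -1.0]]
force: [-2.2, -4.8, 0.3]
finger_gap: 0.313
grasp_force: 2.0
```

Call:
send_rows --moves '[0, 3, 0, -2, 0, 0, 0, 0]'

```text
clock: 38.93
position: [0.6596, -0.2422, 0.0752]
ee_rot: [[-0.424, 0.906, -0.004], [0.906, 0.424, -0.001], [0.001, -0.004, -1.0]]
force: [-6.4, -5.5, 2.3]
finger_gap: 0.312
grasp_force: 3.8
```

Call:
send_rows --moves '[0, 2, 0, 0, 0, 0, 0, 0]'

```text
clock: 39.1
position: [0.6599, -0.2421, 0.0752]
ee_rot: [[-0.423, 0.906, -0.007], [0.906, 0.423, -0.002], [0.001, -0.008, -1.0]]
force: [-8.4, -7.3, 2.0]
finger_gap: 0.31
grasp_force: 5.6
```

```bash
python3 - <<'E'
from h import *
st(); p=manip.capture('scene'); q=manip.capture('top')
o=mask(q,redc,.05,(150,205,305,360),minA=3,n=3); [print('red t',*x) for x in o]
o=mask(p,redc,.05,(180,225,195,245),minA=3,n=3); [print('red s',*x) for x in o]
A=np.array([.617,-.146]); s=manip.observe()['position'][:2]-A; print('ang',np.degrees(np.arctan2(s[1],s[0]))+129.2,'r',np.linalg.norm(s))
E
```

```text
t 39.10 [ 0.6599 -0.2421  0.0752] yang 25.0 gap 0.310 grip 5.6 F [-8.4 -7.3  2. ]
red t 10 [166.  334.7] [ 0.6435 -0.1611] [ 5. 15.] 149.2
red s 15 [210.5 210.3] [ 0.6627 -0.1415] [13. 19.] -135.7
ang 63.26100956020747 r 0.10520886656499899
```

```bash
cat >> h.py <<'E'
A=np.array([.617,-.146])
def pt(th): 
    a=np.radians(-129.2+th); return (*(A+.1050*np.array([np.cos(a),np.sin(a)])),.075,-39.2+th,1)
E
python3 - <<'E'
from h import *
plan(*[pt(7*i) for i in range(8,-1,-1)],start=(.661,-.2415,.075,25))
plan(*[pt(t) for t in (7,14,21,28,35,42,49,56,62,65.5)],start=pt(0)[:4])
E
```

```text
end [ 550.7 -227.    75. ] -39 rows 9
[1, -14, 0, 8, 1, -13, 0, 7, 1, -13, 0, 7, 1, -13, 0, 7, 0, -13, 0, 7]
[1, -12, 0, 7, 1, -13, 0, 7, 1, -13, 0, 7, 1, -13, 0, 7]
end [ 663.8 -240.1   75. ] 26.8 rows 10
[1, 13, 0, -7, 1, 13, 0, -7, 0, 12, 0, -7, 1, 13, 0, -7, 1, 13, 0, -7]
[1, 13, 0, -7, 1, 13, 0, -7, 0, 12, 0, -7, 1, 11, 0, -6, 0, 7, 0, -4]
```

Call:
send_rows --moves '[1, -14, 0, 7, 1, -13, 0, 7, 1, -13, 0, 7, 1, -13, 0, 7, 0, -13, 0, 7]'

```text
clock: 39.62
position: [0.5977, -0.2481, 0.0752]
ee_rot: [[0.181, 0.984, -0.0], [0.984, -0.181, 0.003], [0.003, -0.001, -1.0]]
force: [-1.9, 2.0, -0.9]
finger_gap: 0.312
grasp_force: 0.7
```

Call:
send_rows --moves '[1, -12, 0, 7, 1, -13, 0, 7, 1, -13, 0, 7, 1, -13, 0, 7, 0, -3, 0, 2]'

```text
clock: 40.03
position: [0.549, -0.2237, 0.0753]
ee_rot: [[0.647, 0.762, 0.0], [0.762, -0.647, 0.003], [0.002, -0.002, -1.0]]
force: [1.3, -1.5, -1.8]
finger_gap: 0.309
grasp_force: 0.8
```

Call:
send_rows --moves '[0, 0, 0, 0, 0, 0, 0, 0, 0, 0, 0, 0, 0, 0, 0, 0]'

```text
clock: 40.37
position: [0.5512, -0.226, 0.0754]
ee_rot: [[0.641, 0.767, 0.001], [0.767, -0.641, 0.0], [0.001, 0.0, -1.0]]
force: [-0.8, 0.2, 0.5]
finger_gap: 0.315
grasp_force: 0.0
```

```bash
cat >> h.py <<'E'
def ratch():
    st(); p=manip.capture('scene'); q=manip.capture('top')
    o=mask(q,redc,.05,(150,205,305,360),minA=3,n=3); [print('red t',*x) for x in o]
    o=mask(p,redc,.05,(180,225,195,245),minA=3,n=3); [print('red s',*x) for x in o]
    s=manip.observe()['position'][:2]-A; print('ang',np.degrees(np.arctan2(s[1],s[0]))+129.2,'r',np.linalg.norm(s))
E
python3 - <<'E'
from h import *
ratch()
E
```

```text
t 40.37 [ 0.5512 -0.226   0.0754] yang -39.9 gap 0.315 grip 0.0 F [-0.8  0.2  0.5]
red t 11 [166.3 334.6] [ 0.6428 -0.1609] [ 5. 17.] 153.3
red s 14 [210.6 210.4] [ 0.6629 -0.1411] [13. 18.] -142.2
ang -0.3185927639276258 r 0.10375943553090733
```

Call:
send_rows --moves '[1, 13, 0, -7, 1, 12, 0, -7, 0, 13, 0, -7, 1, 13, 0, -7, 1, 13, 0, -7]'

```text
clock: 40.88
position: [0.608, -0.2504, 0.0748]
ee_rot: [[0.079, 0.997, -0.004], [0.997, -0.079, 0.0], [0.0, -0.004, -1.0]]
force: [-3.9, -1.0, 1.1]
finger_gap: 0.309
grasp_force: 1.8
```

Call:
send_rows --moves '[1, 12, 0, -7, 0, 13, 0, -7, 1, 13, 0, -7, 1, 9, 0, -5, 0, 4, 0, -2]'

```text
clock: 41.3
position: [0.6592, -0.2428, 0.0749]
ee_rot: [[-0.397, 0.918, -0.001], [0.918, 0.397, -0.002], [-0.002, -0.002, -1.0]]
force: [-2.2, -4.0, 0.5]
finger_gap: 0.309
grasp_force: 2.1
```

Call:
send_rows --moves '[0, 4, 0, -2, 0, 2, 0, 0, 0, 0, 0, 0, 0, 0, 0, 0]'

```text
clock: 41.63
position: [0.66, -0.2421, 0.0747]
ee_rot: [[-0.426, 0.905, -0.01], [0.905, 0.426, -0.004], [0.0, -0.01, -1.0]]
force: [-9.2, -7.7, 3.0]
finger_gap: 0.309
grasp_force: 6.0
```

Stop reached again (second stroke). Now I return.

Call:
send_rows --moves '[1, -14, 0, 7, 1, -13, 0, 7, 1, -13, 0, 7, 1, -13, 0, 7, 0, -13, 0, 7]'

```text
clock: 42.05
position: [0.5982, -0.2481, 0.0748]
ee_rot: [[0.178, 0.984, -0.002], [0.984, -0.178, 0.001], [0.001, -0.002, -1.0]]
force: [-1.4, 2.3, 0.4]
finger_gap: 0.309
grasp_force: 0.7
```

Call:
send_rows --moves '[1, -12, 0, 7, 1, -13, 0, 7, 1, -13, 0, 7, 1, -13, 0, 7, 0, -4, 0, 2]'

```text
clock: 42.47
position: [0.5491, -0.2233, 0.0749]
ee_rot: [[0.645, 0.764, -0.001], [0.764, -0.645, 0.001], [-0.0, -0.001, -1.0]]
force: [3.5, -2.3, -3.5]
finger_gap: 0.309
grasp_force: 2.0
```

Call:
send_rows --moves '[0, 0, 0, 0, 0, 0, 0, 0, 0, 0, 0, 0, 0, 0, 0, 0]'

```text
clock: 42.8
position: [0.551, -0.2242, 0.0752]
ee_rot: [[0.641, 0.768, 0.0], [0.768, -0.641, 0.0], [0.0, -0.0, -1.0]]
force: [0.4, 0.5, -0.3]
finger_gap: 0.306
grasp_force: 0.0
```

```bash
python3 - <<'E'
from h import *
ratch()
E
```

```text
t 42.80 [ 0.551  -0.2242  0.0752] yang -39.8 gap 0.306 grip 0.0 F [ 0.4  0.5 -0.3]
red t 10 [165.2 326.2] [ 0.6461 -0.1399] [ 4. 18.] -171.0
red s 12 [214.4 213.3] [ 0.6677 -0.1193] [11. 19.] -143.1
ang -1.0216584240585291 r 0.1023970896921435
```

Call:
send_rows --moves '[-1, 13, 0, -7, 0, 13, 0, -7, 0, 13, 0, -7, 1, 13, 0, -7, 1, 13, 0, -7]'

```text
clock: 43.32
position: [0.6069, -0.2514, 0.0748]
ee_rot: [[0.079, 0.997, -0.004], [0.997, -0.079, 0.0], [-0.0, -0.004, -1.0]]
force: [-3.4, -1.3, 1.5]
finger_gap: 0.312
grasp_force: 1.9
```

Call:
send_rows --moves '[1, 12, 0, -7, 0, 13, 0, -7, 1, 13, 0, -7, 1, 9, 0, -5, 0, 4, 0, -2]'

```text
clock: 43.73
position: [0.6582, -0.2442, 0.0749]
ee_rot: [[-0.397, 0.918, -0.001], [0.918, 0.397, -0.003], [-0.002, -0.002, -1.0]]
force: [-2.7, -4.8, 0.3]
finger_gap: 0.31
grasp_force: 2.1
```

Call:
send_rows --moves '[0, 4, 0, -2, 0, 2, 0, 0, 0, 0, 0, 0, 0, 0, 0, 0]'

```text
clock: 44.07
position: [0.6602, -0.2431, 0.0748]
ee_rot: [[-0.426, 0.905, -0.007], [0.905, 0.426, -0.005], [-0.001, -0.008, -1.0]]
force: [-6.5, -7.3, 1.9]
finger_gap: 0.306
grasp_force: 4.8
```

Call:
send_rows --moves '[0, 2, 0, 0, 0, 0, 0, 0]'

```text
clock: 44.23
position: [0.6605, -0.243, 0.0747]
ee_rot: [[-0.426, 0.904, -0.01], [0.905, 0.426, -0.006], [-0.001, -0.012, -1.0]]
force: [-11.1, -9.0, 3.3]
finger_gap: 0.312
grasp_force: 6.6
```

Call:
send_rows --moves '[1, -16, 0, 7, 1, -13, 0, 7, 1, -13, 0, 7, 1, -13, 0, 7, 0, -13, 0, 7]'

```text
clock: 44.65
position: [0.5971, -0.249, 0.0747]
ee_rot: [[0.178, 0.984, -0.002], [0.984, -0.178, 0.001], [0.001, -0.002, -1.0]]
force: [-1.9, 1.7, 0.1]
finger_gap: 0.309
grasp_force: 0.7
```

Call:
send_rows --moves '[1, -12, 0, 7, 0, -13, 0, 7, 1, -13, 0, 7, 1, -13, 0, 7, 0, -4, 0, 2]'

```text
clock: 45.07
position: [0.5476, -0.2251, 0.075]
ee_rot: [[0.644, 0.765, -0.002], [0.765, -0.644, 0.001], [-0.0, -0.002, -1.0]]
force: [3.1, -2.3, -3.1]
finger_gap: 0.316
grasp_force: 1.9
```

Call:
send_rows --moves '[0, 0, 0, 0, 0, 0, 0, 0, 0, 0, 0, 0, 0, 0, 0, 0]'

```text
clock: 45.4
position: [0.5497, -0.2262, 0.0753]
ee_rot: [[0.641, 0.768, 0.0], [0.768, -0.641, 0.0], [0.0, 0.0, -1.0]]
force: [-0.3, -0.5, 0.3]
finger_gap: 0.312
grasp_force: 0.0
```

```bash
python3 - <<'E'
from h import *
ratch()
E
```

```text
t 45.40 [ 0.5497 -0.2262  0.0753] yang -39.8 gap 0.312 grip 0.0 F [-0.3 -0.5  0.3]
red t 9 [168.9 318.8] [ 0.6368 -0.1209] [ 4. 15.] 51.8
red s 6 [216.  219.5] [ 0.6584 -0.1003] [ 6. 15.] 53.3
ang -0.8736818378716009 r 0.10474828925360052
```

Call:
send_rows --moves '[0, 0, 0, 0, 0, 0, -20, 0, 0, 0, -35, 0, 0, 0, -35, 0, 0, 0, 0, 0]' --jaw 0.2

```text
clock: 45.92
position: [0.5531, -0.228, 0.1723]
ee_rot: [[0.641, 0.768, 0.012], [0.768, -0.641, -0.006], [0.003, 0.013, -1.0]]
force: [1.9, -0.7, 0.4]
finger_gap: 0.598
grasp_force: 0.0
```

```bash
python3 - <<'E'
from h import *
ratch(); p=manip.capture('scene'); q=manip.capture('top')
for P in(q,p):
  for d in manip.landmark_of(P,'release_tip')[:2]: print(d['confidence'],np.round(d['centre'],1),back(P,d['centre'],.047).round(4))
o=mask(q,redc,.055,(180,222,170,215),minA=5,n=3); [print('t',*x) for x in o]
o=mask(p,redc,.055,(230,265,300,325),minA=5,n=3); [print('s',*x) for x in o]
import sys
hsv=cv2.cvtColor(q['pixels'],cv2.COLOR_RGB2HSV).astype(int)
rc=np.argwhere(redc(hsv)[185:222,170:215])+[185,170]
for r in sorted(set(rc[:,0])): c=rc[rc[:,0]==r,1]; print(r,c.min(),c.max(),end='; ')
print()
hsv=cv2.cvtColor(p['pixels'],cv2.COLOR_RGB2HSV).astype(int)
rc=np.argwhere(redc(hsv)[238:268,300:330])+[238,300]
for r in sorted(set(rc[:,0])): c=rc[rc[:,0]==r,1]; print(r,c.min(),c.max(),len(c),end='; ')
E
```

```text
t 45.92 [ 0.5531 -0.228   0.1723] yang -39.9 gap 0.598 grip 0.0 F [ 1.9 -0.7  0.4]
red t 11 [168.9 318.9] [ 0.6368 -0.1212] [ 5. 16.] 45.8
red s 6 [215.5 219.5] [ 0.6569 -0.1022] [ 5. 18.] -137.7
ang -0.47004119672803313 r 0.10456764670175361
0.66 [209.  183.2] [0.5419 0.2181 0.047 ]
0.38 [175.8 216.5] [0.625  0.1362 0.047 ]
0.57 [248.5 321.8] [0.5326 0.2083 0.047 ]
0.36 [253.2 282.1] [0.6287 0.146  0.047 ]
t 80 [199.3 188.3] [0.5645 0.2041] [10. 58.] 146.9
s 262 [241.3 317.8] [0.5247 0.1854] [ 45. 122.] -140.5
189 194 195; 190 193 195; 191 193 195; 192 192 195; 193 191 194; 194 190 193; 195 189 193; 196 189 192; 197 188 191; 198 188 191; 199 188 190; 200 187 189; 201 186 189; 202 186 188; 203 185 188; 204 182 187; 205 181 187; 206 181 186; 207 182 185; 208 183 185; 
238 313 329 17; 239 314 329 16; 240 316 329 14; 241 317 329 13; 242 318 329 12; 243 319 329 11; 244 321 329 9; 245 321 329 9; 246 321 329 9; 247 320 329 10; 248 319 329 9; 249 319 329 7; 250 319 329 5; 251 317 322 6; 252 311 322 12; 253 305 322 18; 254 305 322 15; 255 307 322 6; 256 319 322 4; 257 320 321 2;
```

```bash
python3 - <<'E'
from h import *
plan((.537,.256,.165,3.1),start=(.5505,-.2265,.166,-39.9))
q=manip.capture('top');p=manip.capture('scene')
print(back(q,(205.7,184),.062).round(4),back(p,(251,320.7),.047).round(4))
E
```

```text
end [537.  255.8 165. ] 3.1 rows 13
[28, -25, 0, -3, 29, -23, 0, -4, 30, -21, 0, -3, 32, -19, 0, -3, 33, -18, 0, -4]
[33, -15, 0, -3, 35, -14, 1, -3, 35, -12, 0, -3, 36, -10, 0, -4, 36, -7, 0, -3]
[37, -5, 0, -3, 37, -4, 0, -4, 37, -1, 0, -3]
[0.5472 0.2129 0.062 ] [0.5425 0.213  0.047 ]
```

Call:
send_rows --moves '[28, -25, 0, -3, 29, -23, 0, -4, 30, -21, 0, -3, 32, -19, 0, -3, 33, -18, 0, -4]' --jaw -1

```text
clock: 46.73
position: [0.5434, -0.0386, 0.1645]
ee_rot: [[0.387, 0.922, -0.001], [0.922, -0.387, 0.0], [-0.0, -0.001, -1.0]]
force: [0.3, -0.2, 0.5]
finger_gap: 0.003
grasp_force: 0.0
```

Call:
send_rows --moves '[33, -15, 0, -3, 35, -14, 1, -3, 35, -12, 0, -3, 36, -10, 0, -4, 36, -7, 0, -3]'

```text
clock: 47.15
position: [0.5378, 0.1466, 0.1635]
ee_rot: [[0.117, 0.993, -0.001], [0.993, -0.117, -0.0], [-0.0, -0.001, -1.0]]
force: [0.4, -0.6, -0.0]
finger_gap: -0.005
grasp_force: 0.0
```

Call:
send_rows --moves '[37, -5, 0, -3, 37, -4, 0, -4, 37, -1, 0, -3, 0, 0, 0, 0, 0, 0, 0, 0]'

```text
clock: 47.57
position: [0.5348, 0.2581, 0.1633]
ee_rot: [[-0.058, 0.998, -0.001], [0.998, 0.058, -0.001], [-0.0, -0.001, -1.0]]
force: [-0.4, -0.1, 0.1]
finger_gap: -0.001
grasp_force: 0.0
```

```bash
python3 - <<'E'
from h import *
st(); plan((.541,.258,.058,3.1,4))
E
```

```text
t 47.57 [0.5348 0.2581 0.1633] yang 3.3 gap -0.001 grip 0.0 F [-0.4 -0.1  0.1]
end [540.8 258.5  58.3] 3.3 rows 4
[0, 2, 26, 0, 0, 1, 27, 0, 0, 2, 26, 0, 0, 1, 26, 0]
```

Call:
send_rows --moves '[0, 2, 26, 0, 0, 1, 27, 0, 0, 2, 26, 0, 0, 1, 26, 0, 0, 0, 0, 0]'

```text
clock: 47.98
position: [0.5379, 0.2537, 0.0541]
ee_rot: [[-0.053, 0.999, -0.011], [0.999, 0.053, -0.004], [-0.004, -0.011, -1.0]]
force: [-0.2, 0.1, -0.5]
finger_gap: -0.003
grasp_force: 0.0
```

Call:
send_rows --moves '[0, 0, 0, 0, -10, 0, 0, 0, -8, 0, 0, 0, -5, 0, 0, 0, 0, 0, 0, 0]'

```text
clock: 48.4
position: [0.5438, 0.2333, 0.061]
ee_rot: [[-0.052, 0.999, 0.003], [0.999, 0.052, 0.002], [0.002, 0.003, -1.0]]
force: [1.1, 0.1, -0.3]
finger_gap: 0.001
grasp_force: 0.1
```

Call:
send_rows --moves '[-5, 0, 0, 0, -5, 0, 0, 0, -5, 0, 0, 0]'

```text
clock: 48.65
position: [0.5436, 0.2185, 0.0601]
ee_rot: [[-0.055, 0.998, 0.001], [0.998, 0.055, -0.0], [-0.0, 0.001, -1.0]]
force: [-0.2, 1.0, 0.2]
finger_gap: -0.002
grasp_force: 0.0
```

Call:
send_rows --moves '[-5, 0, 0, 0, -5, 0, 0, 0, 0, 0, 0, 0]'

```text
clock: 48.9
position: [0.5444, 0.2103, 0.0598]
ee_rot: [[-0.051, 0.999, 0.001], [0.999, 0.051, 0.005], [0.005, 0.001, -1.0]]
force: [-1.2, 6.9, 0.7]
finger_gap: -0.004
grasp_force: 3.7
```

Call:
send_rows --moves '[-5, 0, 0, 0, -5, 0, 0, 0, 0, 0, 0, 0]'

```text
clock: 49.15
position: [0.5446, 0.2086, 0.06]
ee_rot: [[-0.045, 0.999, 0.001], [0.999, 0.045, 0.02], [0.02, 0.002, -1.0]]
force: [-2.9, 32.1, -1.5]
finger_gap: -0.001
grasp_force: 16.3
```

```bash
python3 - <<'E'
from h import *
st(); p=manip.capture('scene')
hsv=cv2.cvtColor(p['pixels'],cv2.COLOR_RGB2HSV).astype(int)
rc=np.argwhere(redc(hsv)[238:268,295:330])+[238,295]
for r in sorted(set(rc[:,0])): c=rc[rc[:,0]==r,1]; print(r,c.min(),c.max(),len(c),end='; ')
b=lambda h:(h[...,0]>100)&(h[...,0]<125)&(h[...,1]>120)
o=mask(p,b,.044,(220,285,250,320),n=2); [print('blue',*x) for x in o]
for l in('release_tip','handle_grip'):
  for d in manip.landmark_of(p,l)[:2]: print(l,d['confidence'],np.round(d['centre'],1))
E
```

```text
t 49.15 [0.5446 0.2086 0.06  ] yang 2.6 gap -0.001 grip 16.3 F [-2.9 32.1 -1.5]
238 329 329 1; 239 327 329 3; 240 327 329 3; 241 327 329 3; 242 326 329 4; 243 326 329 4; 244 326 329 4; 245 326 329 4; 246 313 329 6; 247 312 329 7; 248 310 329 10; 249 308 329 9; 250 306 329 8; 251 303 309 7; 252 303 307 5; 253 304 306 3; blue 80 [263.2 278.7] [0.6606 0.1654] [12. 69.] 64.6
release_tip 0.72 [247.5 313.5]
release_tip 0.56 [265.8 218.1]
handle_grip 0.72 [256.8 272. ]
handle_grip 0.32 [216.6 249.3]
```

The blue handle is back at its open position (pixel (263,279)), so the pliers have sprung open. I back off.

Call:
send_rows --moves '[15, 0, 0, 0, 25, 0, 0, 0, 0, 0, -30, 0, 0, 0, -40, 0, 0, 0, -40, 0]'

```text
clock: 49.72
position: [0.5416, 0.2383, 0.1693]
ee_rot: [[-0.055, 0.998, -0.003], [0.998, 0.055, -0.002], [-0.001, -0.003, -1.0]]
force: [0.9, -0.5, 0.6]
finger_gap: 0.0
grasp_force: 0.0
```

Call:
send_rows --moves '[0, 0, 0, 0, 0, 0, 0, 0, 0, 0, 0, 0]' --jaw -0.2

```text
clock: 49.97
position: [0.5421, 0.2381, 0.1691]
ee_rot: [[-0.054, 0.999, -0.0], [0.999, 0.054, -0.0], [-0.0, -0.0, -1.0]]
force: [0.1, -0.2, -0.6]
finger_gap: 0.394
grasp_force: 0.0
```

```bash
python3 - <<'E'
from h import *
st(); p=manip.capture('scene');q=manip.capture('top')
b=lambda h:(h[...,0]>100)&(h[...,0]<125)&(h[...,1]>120)
o=mask(p,b,.044,(220,285,250,320),n=2); [print('blue',*x) for x in o]
o=mask(q,brass,.043,(145,225,270,305),n=5); [print('blanks t',*x) for x in o]
o=mask(q,green,.085,(145,225,270,310),n=2); [print('fin t',*x) for x in o]
o=mask(p,green,.06,(190,240,220,280),n=2); [print('fin s',*x) for x in o]
o=mask(q,redc,.05,(150,205,305,360),minA=3,n=3); [print('red t',*x) for x in o]
# mat corners
hsv=cv2.cvtColor(q['pixels'],cv2.COLOR_RGB2HSV); print(hsv[235,370],hsv[300,400],hsv[270,440],hsv[230,350])
for P in(q,p):
  for d in manip.landmark_of(P,'mat_top')[:1]: print('mat',d['confidence'],back(P,d['centre'],.004).round(4))
plan((.610,-.037,.17,3.1))
cv2.imwrite('pics/n.png',np.vstack([cv2.resize(cv2.cvtColor(P['pixels'],cv2.COLOR_RGB2BGR)[r:r+90,c:c+240],None,fx=3.3,fy=3.3,interpolation=2) for P,r,c in((q,225,265),(q,145,180))]))
E
```

```text
t 49.97 [0.5421 0.2381 0.1691] yang 3.1 gap 0.394 grip 0.0 F [ 0.1 -0.2 -0.6]
blue 77 [263.4 278.8] [0.6607 0.1661] [12. 68.] 64.2
blanks t 110 [161.2 283.6] [ 0.6609 -0.0332] [18. 40.] 92.8
blanks t 97 [170.9 284.6] [ 0.6353 -0.035 ] [16. 40.] 94.6
blanks t 94 [189.3 286.4] [ 0.5877 -0.0386] [15. 40.] 92.4
blanks t 91 [200.3 287.3] [ 0.5595 -0.0402] [15. 39.] 93.2
fin t 127 [178.4 286.6] [ 0.6049 -0.0388] [19. 40.] 99.8
fin s 34 [220.3 245.1] [ 0.6214 -0.0219] [25. 40.] 66.7
fin s 20 [211.2 243.8] [ 0.5959 -0.0581] [11. 46.] 93.4
red t 9 [168.9 318.8] [ 0.6368 -0.1209] [ 4. 15.] 51.8
[ 15 161  98] [ 15 168 147] [ 14 197  97] [ 14 168 167]
end [609.5 -36.6 169.5] 3.1 rows 8
[-35, 7, 0, 0, -35, 6, -1, 0, -34, 7, 0, 0, -35, 7, 0, 0, -35, 6, -1, 0]
[-35, 7, 0, 0, -35, 7, 0, 0, -34, 6, 0, 0]
```

View pics/n.png

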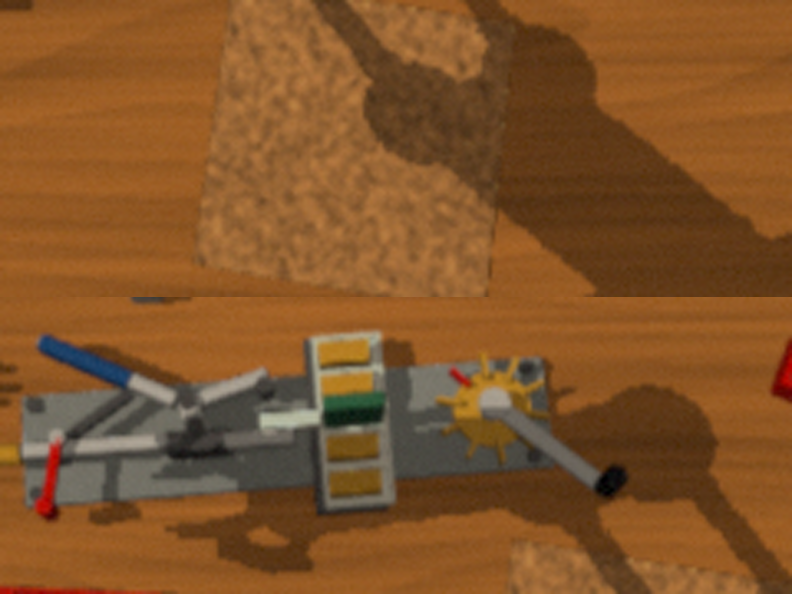

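Picture n shows the pliers open, all four blanks still seated and the lever at rest. The mat is empty, with its corners at about (220,336), (231,420), (318,411) and (305,325).

Call:
send_rows --moves '[-35, 7, 0, 0, -35, 6, -1, 0, -34, 7, 0, 0, -35, 7, 0, 0, -35, 6, -1, 0]'

```text
clock: 50.58
position: [0.5846, 0.0652, 0.1699]
ee_rot: [[-0.055, 0.998, -0.002], [0.998, 0.055, -0.0], [0.0, -0.002, -1.0]]
force: [0.9, 0.5, 0.2]
finger_gap: 0.398
grasp_force: 0.0
```

Call:
send_rows --moves '[-35, 7, 0, 0, -35, 7, 0, 0, -32, 7, 0, 0, 0, 0, 0, 0, 0, 0, 0, 0]'

```text
clock: 51.0
position: [0.6113, -0.0358, 0.1698]
ee_rot: [[-0.051, 0.999, -0.002], [0.999, 0.051, 0.001], [0.001, -0.002, -1.0]]
force: [-1.5, 0.1, -0.6]
finger_gap: 0.397
grasp_force: 0.0
```

Call:
send_rows --moves '[0, 0, 25, 0, 0, 0, 25, 0, 0, 0, 0, 0, 0, 0, 0, 0]'

```text
clock: 51.33
position: [0.6097, -0.0325, 0.1197]
ee_rot: [[-0.056, 0.998, -0.005], [0.998, 0.056, 0.001], [0.002, -0.005, -1.0]]
force: [0.0, 0.6, 0.3]
finger_gap: 0.4
grasp_force: 0.0
```

```bash
python3 - <<'E'
from h import *
st(); plan((.611,-.035,.077,3.1,3)); q=manip.capture('top')
W=[back(q,rc,.004) for rc in((220,336),(231.5,420.5),(318.5,411.5),(305,325))]; print(np.round(W,4),np.mean(W,0).round(4))
E
```

```text
t 51.33 [ 0.6097 -0.0325  0.1197] yang 3.2 gap 0.400 grip 0.0 F [0.  0.6 0.3]
end [610.9 -35.5  76.7] 3.2 rows 3
[-1, 0, 14, 0, -1, 1, 14, 0, -1, 0, 15, 0]
[[ 0.5134 -0.1646  0.004 ]
 [ 0.4794 -0.3784  0.004 ]
 [ 0.2651 -0.3388  0.004 ]
 [ 0.3016 -0.1279  0.004 ]] [ 0.3899 -0.2524  0.004 ]
```

Call:
send_rows --moves '[-1, 0, 14, 0, -1, 1, 14, 0, 0, 0, 13, 0, 0, 0, 0, 0, 0, 0, 0, 0]'

```text
clock: 51.8
position: [0.613, -0.0354, 0.0813]
ee_rot: [[-0.055, 0.998, 0.001], [0.998, 0.055, 0.0], [0.0, 0.001, -1.0]]
force: [0.6, 0.0, 0.1]
finger_gap: 0.402
grasp_force: 0.0
```

Call:
send_rows --moves '[0, 0, 0, 0, 0, 0, 0, 0, 0, 0, 0, 0, 0, 0, 0, 0, 0, 0, 0, 0]' --jaw -1 --squeeze 100

```text
clock: 52.22
position: [0.6129, -0.0358, 0.0822]
ee_rot: [[-0.055, 0.998, 0.002], [0.998, 0.055, -0.0], [-0.0, 0.002, -1.0]]
force: [-1.6, 0.7, 6.2]
finger_gap: 0.116
grasp_force: 98.2
```

Call:
send_rows --moves '[0, 0, -10, 0, 0, 0, -15, 0, 0, 0, 0, 0]'

```text
clock: 52.47
position: [0.6141, -0.0361, 0.1075]
ee_rot: [[-0.054, 0.999, 0.004], [0.999, 0.054, -0.001], [-0.001, 0.004, -1.0]]
force: [2.0, -0.2, -6.4]
finger_gap: 0.123
grasp_force: 98.2
```

```bash
python3 - <<'E'
from h import *
st(); s=manip.observe()['position']
plan((s[0],s[1],.165,3.1,3),(.391,-.253,.165,-9,10),(.391,-.253,.085,-9,4))
E
```

```text
t 52.47 [ 0.6141 -0.0361  0.1075] yang 3.1 gap 0.123 grip 98.2 F [ 2.  -0.2 -6.4]
end [ 390.9 -252.8   84.5] -8.9 rows 17
[0, 0, -19, 0, 0, 0, -19, 0, 0, 0, -19, 0, -20, -23, 0, 1, -21, -24, 0, 1]
[-22, -22, 0, 2, -22, -22, 0, 1, -22, -22, 0, 1, -23, -21, 0, 1, -23, -21, 0, 1]
[-23, -20, 0, 2, -25, -20, 0, 1, -24, -19, 0, 1, 0, 0, 20, 0, 0, 0, 20, 0]
[0, 0, 20, 0, 0, 0, 20, 0]
```

Call:
send_rows --moves '[0, 0, -19, 0, 0, 0, -19, 0, 0, 0, -19, 0, -12, -13, 0, 1, -21, -24, 0, 1]'

```text
clock: 52.88
position: [0.5801, -0.0693, 0.1632]
ee_rot: [[-0.021, 1.0, 0.006], [1.0, 0.021, 0.001], [0.001, 0.006, -1.0]]
force: [-0.9, -0.9, -7.6]
finger_gap: 0.118
grasp_force: 98.8
```

Call:
send_rows --moves '[-22, -22, 0, 2, -22, -22, 0, 1, -22, -22, 0, 1, -23, -21, 0, 1, -23, -21, 0, 1]'

```text
clock: 53.3
position: [0.4638, -0.1796, 0.1614]
ee_rot: [[0.085, 0.996, -0.002], [0.996, -0.085, 0.001], [0.001, -0.002, -1.0]]
force: [0.4, 0.1, -7.1]
finger_gap: 0.12
grasp_force: 98.8
```

Call:
send_rows --moves '[-23, -20, 0, 2, -25, -20, 0, 1, -24, -19, 0, 1, -8, -10, 0, 0, 0, 0, 0, 0]'

```text
clock: 53.72
position: [0.3843, -0.2512, 0.1615]
ee_rot: [[0.157, 0.988, -0.004], [0.988, -0.157, 0.001], [0.0, -0.004, -1.0]]
force: [-0.2, 0.5, -7.7]
finger_gap: 0.116
grasp_force: 98.9
```

Call:
send_rows --moves '[0, 0, 0, 0, 0, 0, 20, 0, 0, 0, 20, 0, 0, 0, 20, 0, 0, 0, 0, 0]'

```text
clock: 54.13
position: [0.3862, -0.2476, 0.099]
ee_rot: [[0.153, 0.988, -0.006], [0.988, -0.153, 0.006], [0.005, -0.007, -1.0]]
force: [-1.5, 1.6, -7.6]
finger_gap: 0.125
grasp_force: 99.1
```

```bash
python3 - <<'E'
from h import *
st(); plan((.391,-.253,.072,-9,3))
p=manip.capture('scene'); o=mask(p,brass,.05,(150,200,220,300),n=5); [print(*x) for x in o]
E
```

```text
t 54.13 [ 0.3862 -0.2476  0.099 ] yang -8.8 gap 0.125 grip 99.1 F [-1.5  1.6 -7.6]
end [ 391.3 -253.5   72. ] -8.8 rows 3
[-2, 2, 9, 0, -1, 2, 9, 0, -2, 2, 9, 0]
263 [189.7 254.2] [ 0.4871 -0.1338] [ 66. 108.] 173.5
206 [176.8 276.6] [ 0.378  -0.1399] [ 85. 115.] 98.0
150 [180.1 233.1] [ 0.5032 -0.2264] [ 67. 141.] 88.0
133 [166.8 246.3] [ 0.4139 -0.2605] [55. 62.] -156.7
103 [160.4 264.7] [ 0.3351 -0.2485] [44. 60.] -139.3
```

Call:
send_rows --moves '[-2, 2, 9, 0, -1, 1, 9, 0, -1, 1, 8, 0, 0, 0, 0, 0, 0, 0, 0, 0]'

```text
clock: 54.6
position: [0.391, -0.2548, 0.0759]
ee_rot: [[0.154, 0.988, -0.001], [0.988, -0.154, 0.001], [0.001, -0.001, -1.0]]
force: [0.9, 0.4, -6.6]
finger_gap: 0.121
grasp_force: 99.1
```

Call:
send_rows --moves '[0, 0, 3, 0, 0, 0, 0, 0, 0, 0, 0, 0]'

```text
clock: 54.85
position: [0.3911, -0.255, 0.0734]
ee_rot: [[0.154, 0.988, 0.0], [0.988, -0.154, -0.0], [-0.0, 0.0, -1.0]]
force: [-0.0, 0.5, -8.0]
finger_gap: 0.117
grasp_force: 99.1
```

Call:
send_rows --moves '[0, 0, 2, 0, 0, 0, 0, 0, 0, 0, 0, 0]'

```text
clock: 55.1
position: [0.3911, -0.255, 0.0713]
ee_rot: [[0.154, 0.988, 0.0], [0.988, -0.154, 0.0], [0.0, -0.0, -1.0]]
force: [0.5, -0.1, -6.6]
finger_gap: 0.112
grasp_force: 99.1
```

Call:
send_rows --moves '[0, 0, 2, 0, 0, 0, 2, 0, 0, 0, 0, 0]'

```text
clock: 55.35
position: [0.3909, -0.2548, 0.0669]
ee_rot: [[0.154, 0.988, -0.001], [0.988, -0.154, 0.001], [0.001, -0.001, -1.0]]
force: [-0.2, -0.4, -6.1]
finger_gap: 0.114
grasp_force: 99.1
```

Call:
send_rows --moves '[0, 0, 2, 0, 0, 0, 0, 0, 0, 0, 0, 0]'

```text
clock: 55.6
position: [0.3911, -0.2549, 0.0662]
ee_rot: [[0.154, 0.988, 0.0], [0.988, -0.154, -0.0], [-0.0, 0.0, -1.0]]
force: [-3.3, 2.6, 4.6]
finger_gap: 0.12
grasp_force: 101.0
```

On the mat (contact at 66 mm, as expected). Release and retreat.

Call:
send_rows --moves '[0, 0, -1, 0, 0, 0, 0, 0, 0, 0, 0, 0, 0, 0, 0, 0]' --jaw -0.2

```text
clock: 55.93
position: [0.3916, -0.2555, 0.0665]
ee_rot: [[0.154, 0.988, 0.001], [0.988, -0.154, -0.001], [-0.001, 0.001, -1.0]]
force: [-0.3, 0.7, 0.4]
finger_gap: 0.4
grasp_force: 0.0
```

Call:
send_rows --moves '[0, 0, -15, 0, 0, 0, -30, 0, 0, 0, -35, 0, 0, 0, -35, 0, 0, 0, 0, 0]'

```text
clock: 56.35
position: [0.3946, -0.258, 0.1876]
ee_rot: [[0.154, 0.988, 0.01], [0.988, -0.154, -0.009], [-0.007, 0.012, -1.0]]
force: [0.5, -0.6, -0.9]
finger_gap: 0.401
grasp_force: 0.0
```

Call:
send_rows --moves '[40, 0, 0, 0, 40, 0, 0, 0, 40, 0, 0, 0, 40, 0, 0, 0, 40, 0, 0, 0]'

```text
clock: 56.77
position: [0.422, -0.0558, 0.1811]
ee_rot: [[0.155, 0.988, 0.001], [0.988, -0.155, -0.0], [0.0, 0.001, -1.0]]
force: [-0.3, 0.5, -0.3]
finger_gap: 0.396
grasp_force: 0.0
```

Call:
send_rows --moves '[40, 0, 0, 0, 40, 0, 0, 0, 0, 0, 0, 0, 0, 0, 0, 0]'

```text
clock: 57.1
position: [0.4343, 0.0236, 0.181]
ee_rot: [[0.149, 0.989, -0.0], [0.989, -0.149, -0.0], [-0.0, -0.0, -1.0]]
force: [0.0, -0.6, -0.3]
finger_gap: 0.401
grasp_force: 0.0
```

```bash
python3 - <<'E'
from h import *
st(); q=manip.capture('top');p=manip.capture('scene')
o=mask(q,brass,.027,(230,315,335,415),n=6); [print('t',*x) for x in o if x[3][1]<60]
o=mask(q,green,.069,(230,315,335,415),n=2); [print('fin',*x) for x in o]
b=lambda h:(h[...,0]>100)&(h[...,0]<125)&(h[...,1]>120)
o=mask(p,b,.044,(220,285,250,320),n=1); [print('blue',*x) for x in o]
for l in('cup','punch_stand','hammer'):
  for d in manip.landmark_of(q,l)[:1]: print(l,d['confidence'],np.round(d['centre']),back(q,d['centre'],0).round(3))
E
```

```text
t 57.10 [0.4343 0.0236 0.181 ] yang -8.6 gap 0.401 grip 0.0 F [ 0.  -0.6 -0.3]
t 133 [258.7 377.4] [ 0.4111 -0.2591] [19. 42.] 83.0
t 130 [289.7 374.7] [ 0.3364 -0.2477] [18. 43.] 82.8
t 127 [278.3 375.8] [ 0.3637 -0.2522] [17. 43.] 83.7
t 53 [247.4 379.1] [ 0.439 -0.265] [15. 36.] 80.5
t 48 [242.9 338.2] [ 0.4522 -0.1642] [17. 25.] 157.1
fin 89 [267.1 379.8] [ 0.3888 -0.2537] [10. 49.] 84.2
blue 78 [263.4 278.8] [0.6608 0.1661] [12. 68.] 64.1
cup 0.85 [175. 129.] [0.644 0.373 0.   ]
punch_stand 0.96 [172. 434.] [ 0.637 -0.429  0.   ]
hammer 0.92 [133. 270.] [ 0.753 -0.001  0.   ]
```

```bash
python3 -c "
from workcell import manip
print(manip.hand_in())"
```

```text
the job is handed in; nothing more can be done
None
```

I handed the job in at about 57 s, with every step done in the order asked; the hand-in itself returned no verdict. The camera check just before it showed the carrier about 4 mm off the mat's centre with all four blanks at pocket spacing, the pliers open, and the cup, punch stand and hammer where they started.

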